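# Stack the desk organiser on its base

### The job

Put the round desk organiser together as one straight tower on its dark wooden base: the plain cup without partitions at the bottom, on it the cup split in two, on that the cup split in four, and the knobbed lid on top, each seated fully home in the one below. Leave the mug, the mouse, the stapler and the jar where they stand.

Things in the scene. Friction and masses are not known exactly. Their poses are not given: they have to be found in the camera images.
- base_mouth (a point): Base of the organiser, a low round dish of dark wood, fixed to the desk: 92 mm outside diameter, 18 mm high, with one round recess in the middle, 50 mm across and 13 mm deep. The point is the centre of the recess at rim height, 18 mm above the desk. (A bookshelf overhangs the rear of the desk, beyond x = 0.61 m, 0.475 m above it: keep the wrist clear.)
- plain_cup_center (a point): Loose grey plastic cup, 58 mm diameter, 70 mm high: straight body 60 mm high, wall 4 mm, mouth 50 mm across, over a foot 10 mm high, tapering downward from 46 to 35 mm across, which sits in the recess or cup below; then the body's shoulder rests on that rim. The tallest; nothing inside, no partition. Point: its centre, 35 mm above its underside, z up.
- halved_cup_center (a point): Loose grey plastic cup, 58 mm diameter, 60 mm high: straight body 50 mm high, wall 4 mm, mouth 50 mm across, over a foot 10 mm high, tapering downward from 46 to 35 mm across, which sits in the recess or cup below; then the body's shoulder rests on that rim. Middle height; one straight partition splits the inside in two (its top is 14 mm below the rim). Point: its centre, 30 mm above its underside, z up.
- quartered_cup_center (a point): Loose grey plastic cup, 58 mm diameter, 50 mm high: straight body 40 mm high, wall 4 mm, mouth 50 mm across, over a foot 10 mm high, tapering downward from 46 to 35 mm across, which sits in the recess or cup below; then the body's shoulder rests on that rim. The shortest; two crossed partitions split the inside in four (their tops are 14 mm below the rim). Point: its centre, 25 mm above its underside, z up.
- lid_center (a point): Loose grey plastic lid, 44 mm high: foot as on the cups (10 mm high, 46 to 35 mm across), on it a disc 58 mm in diameter and 12 mm thick, on that a round upright knob 22 mm high, 20 to 24 mm across, to hold it by. Point: its centre, 22 mm above its underside, on the axis at the top of the disc (11 mm below the middle of the knob), z up.
- mug_center (a point): Bystander: blue-grey mug with a handle, 95 mm high; the point is half-way up, about 16 mm from the axis of its round part.
- mouse_center (a point): Bystander: black computer mouse, 104x66x37 mm, loose; point at its centre.
- stapler_center (a point): Bystander: blue stapler, 34x141x46 mm, loose; point at its centre.
- parts_jar_center (a point): Bystander: small whitish jar with black lid, 52 mm diameter, 70 mm high, loose; point at its centre.

How it is judged:
By the outcome, as a careful person would: the job done as asked, in the order asked, and still so for the second after the job is handed in, with the robot touching nothing.
It also fails if it takes over 112 s, if anything falls off the work surface, if the arm or the gripper's body presses on something with over 40 N, if the wrist force passes 120 N, or if a joint passes its speed limit or range.

### The arm

A 7-joint arm with a two-finger parallel gripper is mounted at the origin on a cart in front of the work surface, level with it; the furniture and walls round the work are solid. World frame = base frame: x ahead of the robot, y to its left, z up, the work surface at z = 0. Lengths are in m, angles in rad, forces in N, time in s.
With the tool pointing down it reaches from about 0.4 to 0.85 m from the base axis. Payload 4.5 kg.
Tool frame: the origin (TCP) lies at the very end of the fingers, on their centre line; the grasp point (between the pads) lies 19 mm behind it; x points along the fingers, y is the direction in which the jaws open and shut, and the axes are right-handed (so a half turn about x gives the same grasp; the last joint's range is limited). The gripper opens to 88 mm and grips with 3 to 60 N. Pads are 18 mm wide; open, the fingers measure 123 mm over their backs; the gripper's body (75 mm by 187 mm) begins 45 mm behind the grasp point.
Start: joints at [-1.168, 0.689, -0.195, 1.565, 0.157, 0.902, -0.215], TCP at [0.225, 0.583, 0.201] pointing down, gripper open.
Joint ranges: [-3.01, 3.01], [-0.46, 2.08], [-1.47, 1.51], [0.13, 2.56], [-1, 4.14], [0.04, 2.09], [-2.66, 2.66]. Speed limits (rad/s): [2.57, 2.57, 3.14, 3.14, 3.14, 3.14, 3.14].

### API

Orientations are given as a unit quaternion [x, y, z, w].
In Python, from plant import arm, camera gives the robot as it stands.
- The arm moves only by the tool carry_out, never from a script. Its argument "steps" is a list of rows, each a list of 2 entries, a list of its own where there are three numbers: the shift along the tool's x, y, z normalised to -1 to 1, where 1 is 0.5 m, then the turn about the tool's x normalised to -1 to 1, where 1 is 30 degrees. A call has exactly 8 rows; each row shifts and turns the pose as measured when the row begins, along the tool's axes as they then stand; what a row does not reach is not made up. A row lasts 1/10 s, in which the tool goes at most 50 mm and 8.59 degrees, less where a joint would pass 70% of its speed; a pose out of reach is approached as far as the arm can. A call with a number of a shift or a turn outside -1 to 1 is refused whole. A call with a gripper value outside its range is refused whole. "claw" is the closure, from -1 (fully open) to 1 (shut), set as the call begins (left out, the last holds). The fingers move at their own pace and stop on an object; "squeeze" is the grip in N (left out, the last holds). Time passes only in rows, so rows that do not move let the fingers close, or fill a call up. It gives the time, the measured TCP pose, the force and the opening at its end, in the units of the state.
- arm.get_obs(): the state, without advancing time (a new reading comes with each control period).
- camera(name): name is "scene" or "side" or "wrist"; returns a dict with "image" (420x560x3 uint8, red, green, blue), "camera_matrix" (3x3 intrinsics, pixels), "camera_from_world" (4x4, takes a point from world to camera coordinates). Camera axes: x right, y up, looking along -z (the intrinsics and any distortion apply to the point x, -y, -z); pixel columns grow to the right and rows downward; lengths in m; the calibration is good to about 2 mm. A picture is of the moment at which its call begins. There is no depth.
- arm.job_done(): hands the job in, once; it reports no verdict.
The state is a dict: "time_s": time; "joint_pos": joint angles; "qd": joint speeds; "joint_efforts": joint torques, N m; "tcp_pos": TCP position; "tool_rot": TCP orientation; "contact_force": force on the tool from outside, world axes, zero at the start; "torque": the same for the moment, N m; "opening": opening from 0.0 (shut) to 1.0 (fully open).
Only numpy, scipy, OpenCV 4.12 (cv2) and the standard library are available. Lean on these libraries where they do the work, as an engineer would, in place of code of your own. Each camera call takes 0.05 s, during which the arm holds its last target.

## Working session

There is one attempt and no reset: what is moved stays moved. The work goes in short steps, Python scripts to look and compute and a tool call to move; the robot and the scene stay as the last step left them, time stands still between calls to the robot, and variables do not carry over. Pictures are saved under pics/ and viewed, and the job is handed in when it is done.

Besides the shell and the picture viewer there is one more tool, called by a JSON object that holds its "fn" and its "kwargs", one argument or row to a line. carry_out: Moves the arm, as the interface text tells. Scaled input: -1 to 1 covers 0.5 m each way for a shift and 30 degrees each way for a turn. Its arguments: {"type":"object","properties":{"steps":{"type":"array"},"claw":{"type":"number"},"squeeze":{"type":"number"}},"required":["steps"]}

```bash
mkdir -p pics; ls; python3 - <<'E'
from plant import arm,camera
import cv2,numpy as np
o=arm.get_obs()
for k in o: print(k,np.round(o[k],4))
for n in ["scene","side","wrist"]:
    c=camera(n); cv2.imwrite(f"pics/{n}0.png",c["image"][:,:,::-1]); print(n,np.round(c["camera_matrix"],2).tolist(),np.round(c["camera_from_world"],4).tolist(),[k for k in c])
E
```

```text
pics
time_s 0.0
joint_pos [-1.1682  0.69   -0.1945  1.5664  0.1573  0.9025 -0.2151]
qd [-0.0002  0.0002 -0.     -0.0004 -0.0006  0.0011 -0.0008]
joint_efforts [ 1.00000e-04 -5.27571e+01 -1.26660e+00 -1.53427e+01 -5.26000e-02
  6.60000e-03  2.00000e-04]
tcp_pos [0.2251 0.5823 0.2001]
tool_rot [ 0.129   0.6952 -0.1303  0.6951]
contact_force [0.4418 0.2002 0.9231]
torque [-0.0092  0.0036  0.0481]
opening 1.0024
scene [[535.05, 0.0, 278.99], [0.0, 535.05, 204.03], [0.0, 0.0, 1.0]] [[-0.8083, -0.5888, -0.0056, 0.3956], [0.3341, -0.4664, 0.819, -0.2202], [-0.4848, 0.6601, 0.5737, -1.2226], [0.0, 0.0, 0.0, 1.0]] ['image', 'camera_matrix', 'camera_from_world']
side [[468.83, 0.0, 281.61], [0.0, 468.83, 208.51], [0.0, 0.0, 1.0]] [[-0.9741, -0.2261, 0.0049, 0.4782], [0.1779, -0.7527, 0.6339, -0.115], [-0.1397, 0.6184, 0.7734, -1.4887], [0.0, 0.0, 0.0, 1.0]] ['image', 'camera_matrix', 'camera_from_world']
wrist [[372.43, 0.0, 272.6], [0.0, 372.43, 213.16], [0.0, 0.0, 1.0]] [[0.3607, 0.9327, -0.0018, -0.6247], [-0.8895, 0.3435, -0.3013, 0.0419], [-0.2804, 0.1103, 0.9535, -0.3909], [0.0, 0.0, 0.0, 1.0]] ['image', 'camera_matrix', 'camera_from_world']
```

View pics/scene0.png

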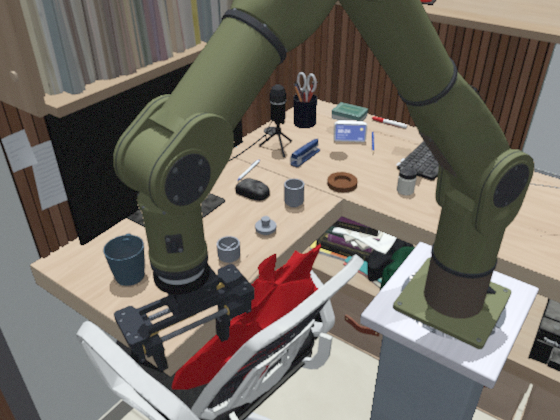

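View pics/side0.png

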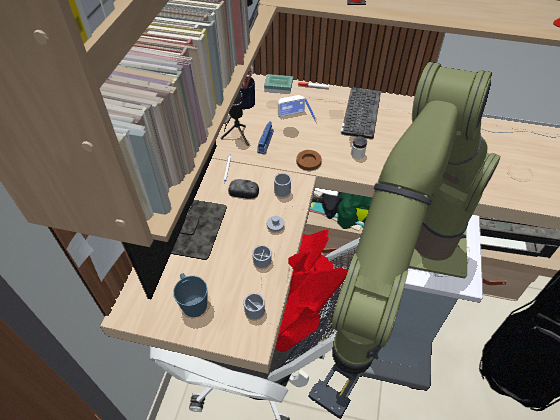

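View pics/wrist0.png

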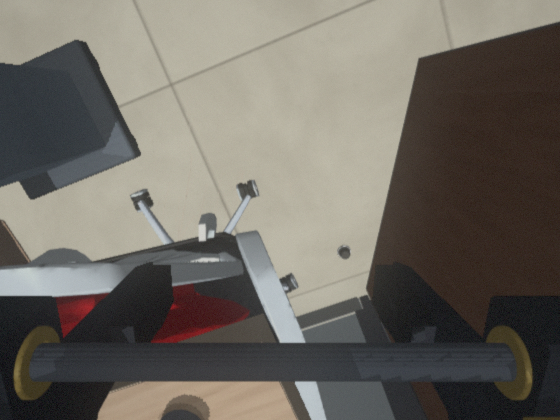

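```bash
cat > h.py <<'E'
import numpy as np,cv2
from plant import arm,camera
def proj(c,P):
    T=c["camera_from_world"];K=c["camera_matrix"];p=T[:3,:3]@np.asarray(P,float)+T[:3,3]
    q=K@np.array([p[0],-p[1],-p[2]]);return q[:2]/q[2]
def onplane(c,uv,z):
    T=c["camera_from_world"];K=c["camera_matrix"]
    d=np.linalg.inv(K)@np.array([uv[0],uv[1],1.]);d=T[:3,:3].T@np.array([d[0],-d[1],-d[2]])
    o=-T[:3,:3].T@T[:3,3];return o+d*(z-o[2])/d[2]
def snap(n,f,box=None,s=1):
    c=camera(n);im=c["image"][:,:,::-1].copy()
    if box: x0,y0,x1,y1=box;im=im[y0:y1,x0:x1]
    cv2.imwrite("pics/"+f,cv2.resize(im,None,fx=s,fy=s,interpolation=cv2.INTER_CUBIC));return c
E
python3 - <<'E'
from h import *
snap("side","side1.png",(170,110,390,340),2.6)
c=snap("scene","scene1.png",(90,110,430,300),2.3)
E
```

```text
(no output)
```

View pics/side1.png

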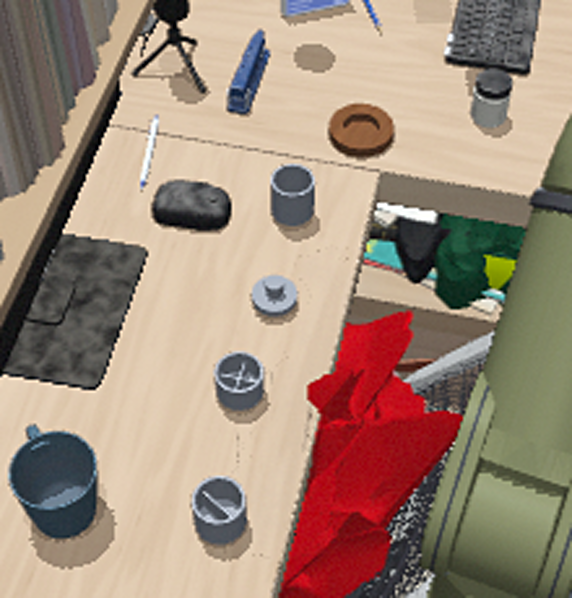

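View pics/scene1.png

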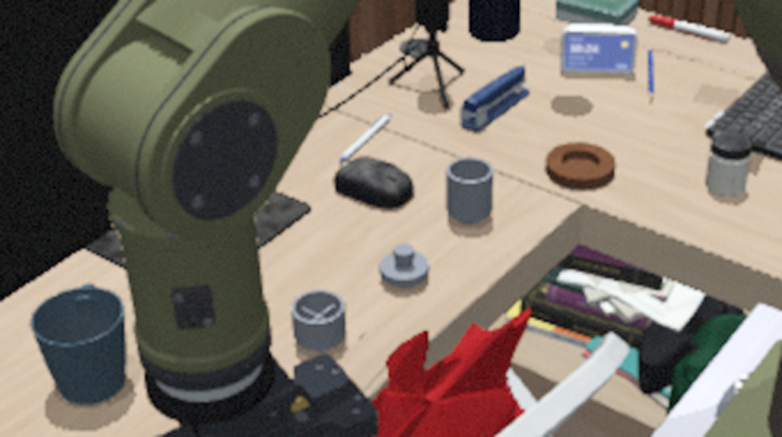

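```bash
cat > m.py <<'E'
from h import *
objs={"plain":((283,184),.035),"lid":((275,223),.016),"quart":((262,256),.025),"half":((255,306),.030),"base":((309,159),.009),"jar":((358,150),.035),"mouse":((243,189),.018),"mug":((190,296),.0475),"stapler":((266,136),.023)}
def masks(im):
    hsv=cv2.cvtColor(im,cv2.COLOR_RGB2HSV)
    f=im.astype(int); d=f[:,:,2]-f[:,:,0]  # bluish
    return hsv,d
if __name__=="__main__":
    c=camera("side");im=c["image"];hsv,d=masks(im)
    for n,(uv,z) in objs.items(): print(n,im[uv[1],uv[0]],d[uv[1],uv[0]],hsv[uv[1],uv[0]],np.round(onplane(c,uv,z),3))
    m=(d>2).astype(np.uint8)
    m2=((hsv[:,:,0]<14)&(hsv[:,:,1]>110)&(hsv[:,:,2]<190)).astype(np.uint8)
    cv2.imwrite("pics/m1.png",np.hstack([m,m2])[100:360]*255)
    for nm,mm in (("blue",m),("brown",m2)):
        k,l,s,ce=cv2.connectedComponentsWithStats(mm)
        for i in range(1,k):
            if s[i,4]>100 and 170<ce[i][0]<380 and 120<ce[i][1]<340: print(nm,s[i],ce[i].round(1),[ (z,np.round(onplane(c,ce[i],z)[:2],4).tolist()) for z in (.009,.016,.025,.03,.035)])
E
python3 m.py
```

```text
plain [138 147 157] 19 [106  31 157] [ 0.513 -0.114  0.035]
lid [80 83 90] 10 [111  28  90] [0.503 0.042 0.016]
quart [ 89  92 101] 12 [113  30 101] [0.51  0.181 0.025]
half [84 90 99] 15 [108  39  99] [0.486 0.351 0.03 ]
base [148 101  66] -82 [ 13 141 148] [ 0.453 -0.279  0.009]
jar [120 124 119] -1 [ 54  10 124] [ 0.284 -0.34   0.035]
mouse [105 107 106] 1 [ 75   5 107] [ 0.644 -0.074  0.018]
mug [63 76 89] 26 [105  74  89] [0.669 0.371 0.048]
stapler [ 56  84 134] 78 [109 148 134] [ 0.633 -0.349  0.023]
blue [258 122  16  32 275] [265.2 138.6] [(0.009, [0.6363, -0.3488]), (0.016, [0.6342, -0.3413]), (0.025, [0.6316, -0.3318]), (0.03, [0.6301, -0.3264]), (0.035, [0.6286, -0.3211])]
blue [274 173  17  24 339] [282.2 184.2] [(0.009, [0.5201, -0.135]), (0.016, [0.5187, -0.1287]), (0.025, [0.5169, -0.1207]), (0.03, [0.5159, -0.1163]), (0.035, [0.5149, -0.1119])]
blue [242 180  17  18 106] [250.6 187.6] [(0.009, [0.6232, -0.0944]), (0.016, [0.6212, -0.0884]), (0.025, [0.6187, -0.0807]), (0.03, [0.6172, -0.0764]), (0.035, [0.6158, -0.0722])]
blue [    0   182   487   238 29417] [204.4 3
[... 672 characters left out ...]
253 245  18  23 338] [261.7 255.9] [(0.009, [0.5146, 0.1706]), (0.016, [0.5132, 0.1751]), (0.025, [0.5114, 0.1808]), (0.03, [0.5105, 0.184]), (0.035, [0.5095, 0.1872])]
blue [ 173  274   34   43 1105] [191.  294.9] [(0.009, [0.68, 0.3485]), (0.016, [0.6777, 0.352]), (0.025, [0.6747, 0.3564]), (0.03, [0.673, 0.3588]), (0.035, [0.6714, 0.3613])]
blue [244 293  21  26 437] [254.  305.6] [(0.009, [0.4931, 0.34]), (0.016, [0.4919, 0.3434]), (0.025, [0.4903, 0.3479]), (0.03, [0.4894, 0.3504]), (0.035, [0.4885, 0.3529])]
brown [297 150  24  20 389] [308.5 159.6] [(0.009, [0.4539, -0.276]), (0.016, [0.4529, -0.2689]), (0.025, [0.4516, -0.2599]), (0.03, [0.4509, -0.2549]), (0.035, [0.4501, -0.2499])]
```

```bash
cat >> h.py <<'E'
from scipy.spatial.transform import Rotation as R
def plan(tgt,yaw=None,n=8):
    """n rows from the present pose to tgt, jaw axis (tool y) turned to heading yaw deg (mod 180); prints tool-axis units per row"""
    o=arm.get_obs();r=R.from_quat(o["tool_rot"]);p=np.array(o["tcp_pos"]);M=r.as_matrix()
    h=np.degrees(np.arctan2(M[1,1],M[0,1]))
    print("t",round(float(o["time_s"]),2),"p",p.round(4),"heading y",round(h,2),"tilt",M[:,0].round(3),"open",round(float(o["opening"]),3),"F",np.round(o["contact_force"],1),"q",np.round(o["joint_pos"],2))
    if tgt is None: return
    dy=0 if yaw is None else (yaw-h+90)%180-90
    dx=-dy # tool x down: turn about x = -world yaw
    s=(np.asarray(tgt)-p); print("d",s.round(4),"turn deg about x",round(dx,2),"= units",round(dx/30,3))
    for i in range(n):
        a=dx/n*i; Mi=M@R.from_euler("x",a,degrees=True).as_matrix()
        print([ (Mi.T@(s/n)/.5).round(4).tolist(), round(dx/n/30,4)])
E
python3 -c "
from h import *
plan((.515,-.112,.2),90)"
```

```text
t 0.3 p [0.2252 0.5828 0.2006] heading y 68.87 tilt [-0.    -0.001 -1.   ] open 0.999 F [ 0.2 -0.7  0.1] q [-1.17  0.69 -0.19  1.57  0.16  0.9  -0.22]
d [ 2.898e-01 -6.948e-01 -6.000e-04] turn deg about x -21.13 = units -0.704
[[0.0002, -0.1359, 0.1302], np.float64(-0.088)]
[[0.0002, -0.1418, 0.1238], np.float64(-0.088)]
[[0.0002, -0.1473, 0.1171], np.float64(-0.088)]
[[0.0002, -0.1526, 0.1102], np.float64(-0.088)]
[[0.0002, -0.1575, 0.1031], np.float64(-0.088)]
[[0.0002, -0.1621, 0.0957], np.float64(-0.088)]
[[0.0002, -0.1663, 0.0881], np.float64(-0.088)]
[[0.0002, -0.1702, 0.0804], np.float64(-0.088)]
```

```bash
sed -i 's/def plan(tgt,yaw=None,n=8):/def plan(tgt,yaw=None,n=8,full=False):/; s/dy=0 if yaw is None else (yaw-h+90)%180-90/dy=0 if yaw is None else (((yaw-h+180)%360-180) if full else (yaw-h+90)%180-90)/; s/np.round(dx/round(dx/; s/round(dx\/n\/30,4)/float(round(dx\/n\/30,4))/' h.py
python3 -c "
from h import *
plan((.48,.14,.2),-1,n=8,full=1)"
```

```text
t 0.3 p [0.2252 0.5828 0.2006] heading y 68.87 tilt [-0.    -0.001 -1.   ] open 0.999 F [ 0.2 -0.7  0.1] q [-1.17  0.69 -0.19  1.57  0.16  0.9  -0.22]
d [ 0.2548 -0.4428 -0.0006] turn deg about x 69.87 = units 2.329
[[0.0002, -0.0803, 0.0993], 0.2911]
[[0.0002, -0.0643, 0.1104], 0.2911]
[[0.0002, -0.0468, 0.1188], 0.2911]
[[0.0002, -0.0282, 0.1246], 0.2911]
[[0.0002, -0.0089, 0.1274], 0.2911]
[[0.0002, 0.0105, 0.1273], 0.2911]
[[0.0002, 0.0297, 0.1242], 0.2911]
[[0.0002, 0.0482, 0.1183], 0.2911]
```

{"fn": "carry_out", "kwargs": {
  "steps": [
    [[0,-0.06,0.075],0.28],
    [[0,-0.05,0.085],0.28],
    [[0,-0.036,0.092],0.28],
    [[0,-0.022,0.097],0.28],
    [[0,-0.007,0.099],0.28],
    [[0,0.008,0.099],0.28],
    [[0,0.023,0.096],0.28],
    [[0,0.037,0.09],0.28]
  ],
  "claw": -1,
  "squeeze": 20
}}

```text
time_s: 1.1
tcp_pos: [0.4232, 0.2453, 0.1981]
tool_rot: [0.5, 0.506, -0.496, 0.499]
contact_force: [2.1, 0.5, -0.2]
opening: 0.999
```

```bash
python3 -c "
from h import *
plan((.515,-.112,.2),-45,full=1,n=8)"
```

```text
t 1.1 p [0.4232 0.2453 0.1981] heading y 0.55 tilt [-0.003  0.01  -1.   ] open 0.999 F [ 2.1  0.5 -0.2] q [-0.67  0.52  0.09  1.98 -0.09  0.64 -0.51]
d [ 0.0918 -0.3573  0.0019] turn deg about x 45.55 = units 1.518
[[-0.0014, 0.0221, 0.0895], 0.1898]
[[-0.0014, 0.0309, 0.0869], 0.1898]
[[-0.0014, 0.0393, 0.0834], 0.1898]
[[-0.0014, 0.0474, 0.0791], 0.1898]
[[-0.0014, 0.055, 0.074], 0.1898]
[[-0.0014, 0.0621, 0.0682], 0.1898]
[[-0.0014, 0.0685, 0.0617], 0.1898]
[[-0.0014, 0.0743, 0.0546], 0.1898]
```

{"fn": "carry_out", "kwargs": {
  "steps": [
    [[0,0.022,0.09],0.19],
    [[0,0.031,0.087],0.19],
    [[0,0.039,0.083],0.19],
    [[0,0.047,0.079],0.19],
    [[0,0.055,0.074],0.19],
    [[0,0.062,0.068],0.19],
    [[0,0.069,0.062],0.19],
    [[0,0.074,0.055],0.19]
  ]
}}

```text
time_s: 1.9
tcp_pos: [0.5147, -0.127, 0.1956]
tool_rot: [0.661, 0.263, -0.654, 0.256]
contact_force: [0.5, -1.0, -0.9]
opening: 0.997
```

```bash
python3 -c "
from h import *
plan((.515,-.112,.12),-45,full=1,n=4)
snap('wrist','w2.png');snap('side','s2.png',(170,110,390,340),2.6);c=snap('scene','sc2.png',(90,110,430,300),2.3)
"
```

```text
t 1.9 p [ 0.5147 -0.127   0.1956] heading y -46.97 tilt [ 0.006  0.013 -1.   ] open 0.997 F [ 0.5 -1.  -0.9] q [-0.01  0.59  0.28  1.87 -0.25  0.71 -0.4 ]
d [ 0.0003  0.015  -0.0756] turn deg about x -1.97 = units -0.066
[[0.0379, -0.0052, -0.0047], -0.0164]
[[0.0379, -0.0051, -0.0048], -0.0164]
[[0.0379, -0.0051, -0.0048], -0.0164]
[[0.0379, -0.005, -0.0048], -0.0164]
```

View pics/w2.png

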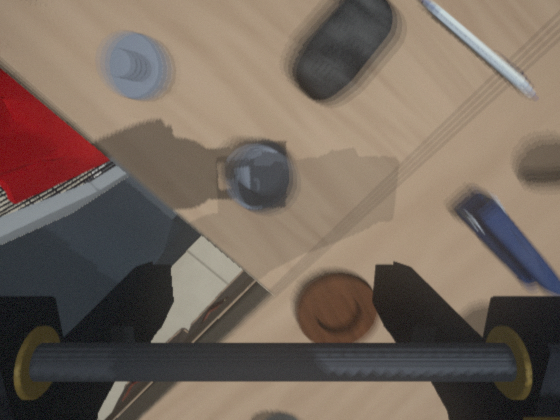

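View pics/sc2.png

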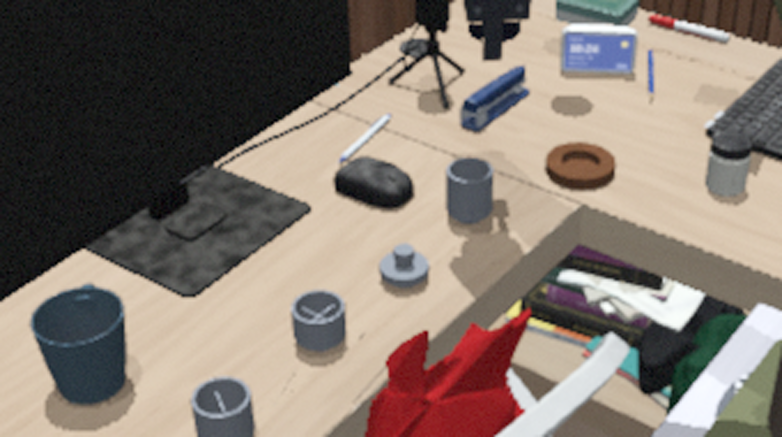

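```bash
cat > m2.py <<'E'
from h import *
c=camera("scene");im=c["image"];hsv=cv2.cvtColor(im,cv2.COLOR_RGB2HSV);f=im.astype(int);d=f[:,:,2]-f[:,:,0]
G={"plain":(.515,-.112,.035),"half":(.489,.350,.03),"quart":(.511,.181,.025),"lid":(.502,.045,.016),"base":(.454,-.276,.009)}
def blobs(c,cond):
    k,l,s,ce=cv2.connectedComponentsWithStats(cond.astype(np.uint8));return s,ce
def near(c,name):
    im=c["image"];hsv=cv2.cvtColor(im,cv2.COLOR_RGB2HSV);f=im.astype(int);d=f[:,:,2]-f[:,:,0]
    m=(hsv[:,:,0]<14)&(hsv[:,:,1]>110)&(hsv[:,:,2]<190) if name=="base" else d>2
    s,ce=blobs(c,m);p=proj(c,G[name]);ok=[i for i in range(1,len(s)) if s[i,4]>100 and np.linalg.norm(ce[i]-p)<25]
    for i in ok: print(name,"pred",p.round(1),"blob",s[i],ce[i].round(1),"->",onplane(c,ce[i],G[name][2]).round(4))
if __name__=="__main__":
    for n in G: near(c,n)
    w=snap("wrist","w3.png")
    for n in G: print(n,proj(w,G[n]).round(1))
    print("tcp axis on desk", proj(w,(*arm.get_obs()["tcp_pos"][:2],0.07)).round(1))
E
python3 m2.py
```

```text
plain pred [294.8 192.5] blob [284 179  20  28 475] [293.7 192.1] -> [ 0.5187 -0.1119  0.035 ]
half pred [188.1 290.4] blob [173 274  27  32 705] [186.7 289.7] -> [0.4931 0.3503 0.03  ]
quart pred [229.3 249.4] blob [217 237  23  25 493] [228.2 248.8] -> [0.5149 0.1806 0.025 ]
lid pred [265.2 226.7] blob [255 216  21  19 279] [265.3 225.7] -> [0.5045 0.0415 0.016 ]
base pred [342.1 181.7] blob [328 172  29  20 436] [342.1 181.6] -> [ 0.4545 -0.2766  0.009 ]
plain [263.1 174.2]
half [-228.  -230.8]
quart [ -4.  -67.6]
lid [127.9  64.4]
base [334.1 307.1]
tcp axis on desk [271.9 192.6]
```

View pics/w3.png

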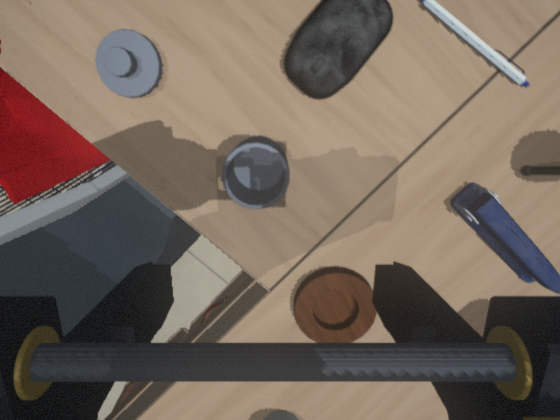

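```bash
python3 - <<'E'
from h import *
w=camera("wrist")
for uv,z in (((255,172),.035),((256,171),.07),((335,305),.009),((128,63),.016)): print(uv,onplane(w,uv,z).round(4))
T=w["camera_from_world"];print(-T[:3,:3].T@T[:3,3])
plan((.518,-.112,.12),-45,full=1,n=4)
cv2.imwrite("pics/w4.png",cv2.resize(w["image"][110:230,190:330,::-1],None,fx=5,fy=5))
E
```

```text
(255, 172) [ 0.5111 -0.103   0.035 ]
(256, 171) [ 0.5184 -0.1     0.07  ]
(335, 305) [ 0.4569 -0.2729  0.009 ]
(128, 63) [0.5023 0.0477 0.016 ]
[ 0.57121887 -0.07285774  0.38028096]
t 2.2 p [ 0.5141 -0.1235  0.1952] heading y -46.6 tilt [ 0.004  0.014 -1.   ] open 1.001 F [-0.6 -0.5 -0.2] q [-0.01  0.59  0.27  1.88 -0.25  0.71 -0.4 ]
d [ 0.0039  0.0115 -0.0752] turn deg about x -1.6 = units -0.053
[[0.0377, -0.0026, -0.0049], -0.0134]
[[0.0377, -0.0025, -0.0049], -0.0134]
[[0.0377, -0.0025, -0.0049], -0.0134]
[[0.0377, -0.0025, -0.0049], -0.0134]
```

View pics/w4.png

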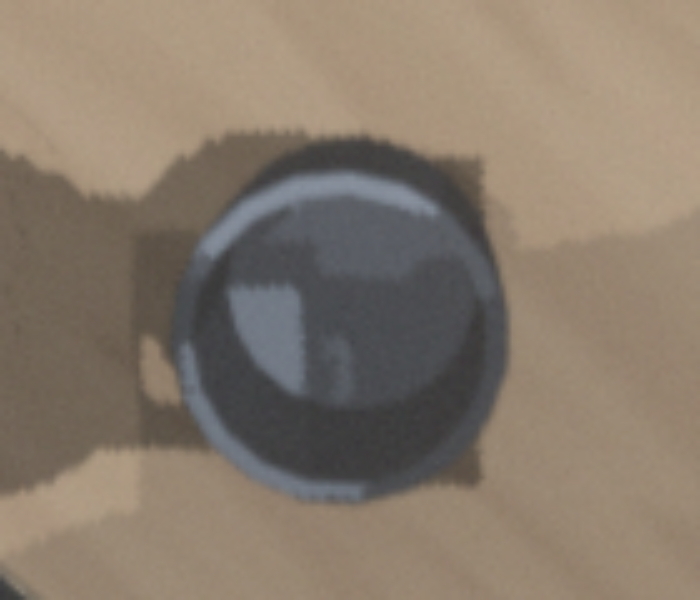

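```bash
python3 - <<'E'
from h import *
w=camera("wrist")
print(onplane(w,(258.6,177),.07))
E
```

```text
[ 0.51609426 -0.10408895  0.07      ]
```

```bash
python3 - <<'E'
from h import *
plan((.516,-.108,.095),-45,full=1,n=6)
E
```

```text
t 2.25 p [ 0.5142 -0.1232  0.1953] heading y -46.56 tilt [ 0.004  0.015 -1.   ] open 1.0 F [-0.7 -0.2  0.2] q [-0.01  0.58  0.27  1.88 -0.25  0.71 -0.4 ]
d [ 0.0018  0.0152 -0.1003] turn deg about x -1.56 = units -0.052
[[0.0335, -0.003, -0.0035], -0.0087]
[[0.0335, -0.003, -0.0035], -0.0087]
[[0.0335, -0.003, -0.0035], -0.0087]
[[0.0335, -0.003, -0.0035], -0.0087]
[[0.0335, -0.0029, -0.0035], -0.0087]
[[0.0335, -0.0029, -0.0035], -0.0087]
```

{"fn": "carry_out", "kwargs": {
  "steps": [
    [[0.034,-0.003,-0.004],0],
    [[0.034,-0.003,-0.004],0],
    [[0.034,-0.003,-0.004],0],
    [[0.034,-0.003,-0.004],0],
    [[0.034,-0.003,-0.004],0],
    [[0.034,-0.003,-0.004],0],
    [[0,0,0],0],
    [[0,0,0],0]
  ]
}}

```text
time_s: 3.05
tcp_pos: [0.5187, -0.0909, 0.0919]
tool_rot: [0.659, 0.276, -0.648, 0.264]
contact_force: [0.5, 0.3, 0.5]
opening: 0.997
```

```bash
python3 - <<'E'
from h import *
w=snap("wrist","w5.png")
plan((.516,-.108,.026),None,n=6)
print(proj(w,(.516,-.108,.07)))
E
```

```text
t 3.1 p [ 0.5187 -0.0907  0.092 ] heading y -45.07 tilt [ 0.006  0.022 -1.   ] open 1.002 F [-0.2  0.3  0.4] q [-0.    0.74  0.18  1.97 -0.33  0.45 -0.37]
d [-0.0027 -0.0173 -0.066 ] turn deg about x 0 = units 0.0
[[0.0219, 0.0037, 0.0051], 0.0]
[[0.0219, 0.0037, 0.0051], 0.0]
[[0.0219, 0.0037, 0.0051], 0.0]
[[0.0219, 0.0037, 0.0051], 0.0]
[[0.0219, 0.0037, 0.0051], 0.0]
[[0.0219, 0.0037, 0.0051], 0.0]
[289.80607662 258.25505392]
```

View pics/w5.png

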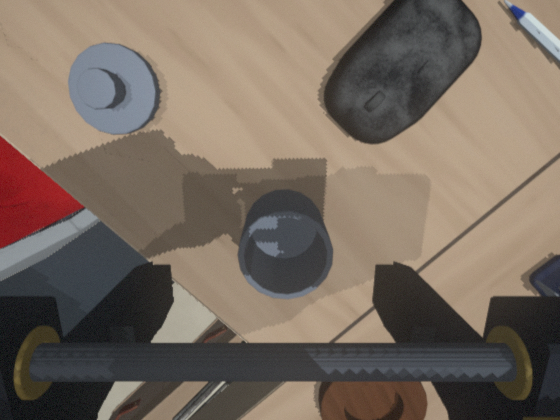

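{"fn": "carry_out", "kwargs": {
  "steps": [
    [[0,0.011,0.015],0],
    [[0,0.011,0.015],0],
    [[0.01,0,0],0],
    [[0.025,0,0],0],
    [[0.025,0,0],0],
    [[0.025,0,0],0],
    [[0.02,0,0],0],
    [[0,0,0],0]
  ]
}}

```text
time_s: 3.9
tcp_pos: [0.5171, -0.1106, 0.0364]
tool_rot: [0.66, 0.275, -0.647, 0.264]
contact_force: [-0.7, -0.3, 0.7]
opening: 0.996
```

```bash
python3 - <<'E'
from h import *
w=snap("wrist","w6.png")
plan((.516,-.108,.026),None,n=3)
E
```

```text
t 3.95 p [ 0.5174 -0.1107  0.0369] heading y -45.14 tilt [ 0.011  0.021 -1.   ] open 0.999 F [-0.1 -0.2  0.2] q [ 0.07  0.84  0.12  1.99 -0.34  0.33 -0.31]
d [-0.0014  0.0027 -0.0109] turn deg about x 0 = units 0.0
[[0.0073, -0.0019, -0.0005], 0.0]
[[0.0073, -0.0019, -0.0005], 0.0]
[[0.0073, -0.0019, -0.0005], 0.0]
```

View pics/w6.png

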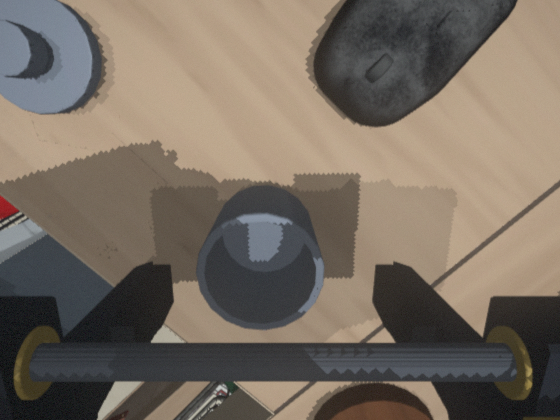

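```bash
python3 - <<'E'
from h import *
w=camera("wrist");o=arm.get_obs();M=R.from_quat(o["tool_rot"]).as_matrix();p=np.array(o["tcp_pos"])
for a in (0,-.019,-.064):
  for b in (-.044,0,.044): print(a,b,proj(w,p+M@[a,b,0]).round(0))
print(onplane(w,(261,272),.07))
E
```

```text
0 -0.044 [191. 250.]
0 0 [273. 250.]
0 0.044 [356. 251.]
-0.019 -0.044 [183. 266.]
-0.019 0 [273. 266.]
-0.019 0.044 [364. 266.]
-0.064 -0.044 [154. 319.]
-0.064 0 [273. 320.]
-0.064 0.044 [392. 320.]
[ 0.5161153  -0.10525197  0.07      ]
```

{"fn": "carry_out", "kwargs": {
  "steps": [
    [[0.011,-0.005,-0.002],0],
    [[0.011,0,0],0],
    [[0,0,0],0],
    [[0,0,0],0],
    [[0,0,0],0],
    [[0,0,0],0],
    [[0,0,0],0],
    [[0,0,0],0]
  ]
}}

```text
time_s: 4.8
tcp_pos: [0.5184, -0.1082, 0.0274]
tool_rot: [0.661, 0.274, -0.646, 0.265]
contact_force: [0.2, 0.2, 1.3]
opening: 1.002
```

{"fn": "carry_out", "kwargs": {
  "steps": [
    [[0,0,0],0],
    [[0,0,0],0],
    [[0,0,0],0],
    [[0,0,0],0],
    [[0,0,0],0],
    [[0,0,0],0],
    [[0,0,0],0],
    [[0,0,0],0]
  ],
  "claw": 1,
  "squeeze": 20
}}

```text
time_s: 5.6
tcp_pos: [0.5182, -0.1079, 0.0275]
tool_rot: [0.661, 0.274, -0.646, 0.265]
contact_force: [-0.3, 0.3, -0.6]
opening: 0.636
```

```bash
python3 - <<'E'
from h import *
w=snap("wrist","w7.png")
plan(None)
E
```

```text
t 5.65 p [ 0.5182 -0.108   0.0275] heading y -45.12 tilt [ 0.015  0.02  -1.   ] open 0.643 F [ 0.2 -0.7 -0.1] q [ 0.07  0.85  0.1   2.   -0.35  0.3  -0.31]
```

View pics/w7.png

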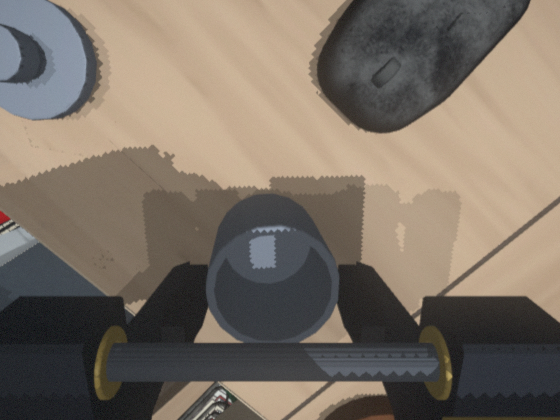

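```bash
cat >> h.py <<'E'
def off(uv,z,w=None):
    """offset of point seen at uv (wrist), at height z, from tool axis at that height, in world xy and tool y,z"""
    w=w or camera("wrist");o=arm.get_obs();M=R.from_quat(o["tool_rot"]).as_matrix();p=np.array(o["tcp_pos"])
    q=onplane(w,uv,z);t=M.T@(q-p);print("pt",q.round(4),"tool",t.round(4));return q,t
E
python3 - <<'E'
from h import *
off((273,285),.07)
plan((.455,-.275,.1),-45)
E
```

```text
pt [ 0.5195 -0.1074  0.07  ] tool [-0.0425  0.0003 -0.0023]
t 5.7 p [ 0.5182 -0.1079  0.0275] heading y -45.12 tilt [ 0.015  0.02  -1.   ] open 0.633 F [ 0.2  0.7 -0.3] q [ 0.07  0.85  0.1   2.   -0.35  0.3  -0.31]
d [-0.0632 -0.1671  0.0725] turn deg about x -0.12 = units -0.004
[[-0.0192, 0.0184, 0.0402], -0.0005]
[[-0.0192, 0.0184, 0.0402], -0.0005]
[[-0.0192, 0.0184, 0.0402], -0.0005]
[[-0.0192, 0.0183, 0.0402], -0.0005]
[[-0.0192, 0.0183, 0.0402], -0.0005]
[[-0.0192, 0.0183, 0.0402], -0.0005]
[[-0.0192, 0.0183, 0.0402], -0.0005]
[[-0.0192, 0.0183, 0.0402], -0.0005]
```

{"fn": "carry_out", "kwargs": {
  "steps": [
    [[-0.05,0,0],0],
    [[-0.06,0,0],0],
    [[-0.03,0.025,0.054],0],
    [[0,0.03,0.065],0],
    [[0,0.03,0.065],0],
    [[0,0.03,0.065],0],
    [[0,0.02,0.045],0],
    [[0,0,0],0]
  ]
}}

```text
time_s: 6.5
tcp_pos: [0.4602, -0.2654, 0.0952]
tool_rot: [0.66, 0.276, -0.645, 0.268]
contact_force: [0.1, 0.1, -0.3]
opening: 0.642
```

```bash
python3 - <<'E'
from h import *
snap("wrist","w8.png"); snap("side","s8.png",(230,90,370,210),4); snap("scene","sc8.png",(270,110,410,230),4)
plan((.456,-.275,.08),-45,n=4)
E
```

```text
t 6.65 p [ 0.4627 -0.2595  0.095 ] heading y -44.38 tilt [ 0.016  0.023 -1.   ] open 0.636 F [-0.4  0.6 -0.2] q [ 0.37  0.73  0.12  1.96 -0.24  0.46 -0.09]
d [-0.0067 -0.0155 -0.015 ] turn deg about x 0.62 = units 0.021
[[0.0073, 0.0031, 0.0081], 0.0052]
[[0.0073, 0.0031, 0.0081], 0.0052]
[[0.0073, 0.0031, 0.0081], 0.0052]
[[0.0073, 0.0031, 0.0081], 0.0052]
```

View pics/w8.png

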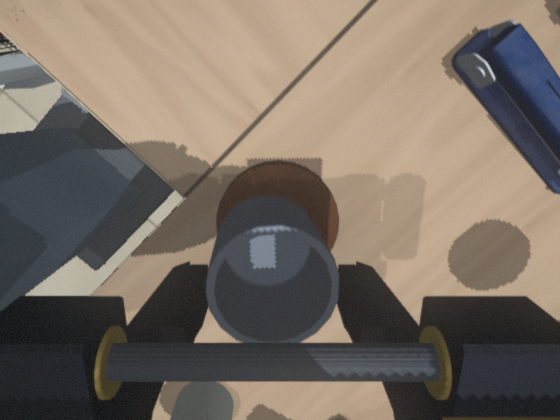

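View pics/s8.png

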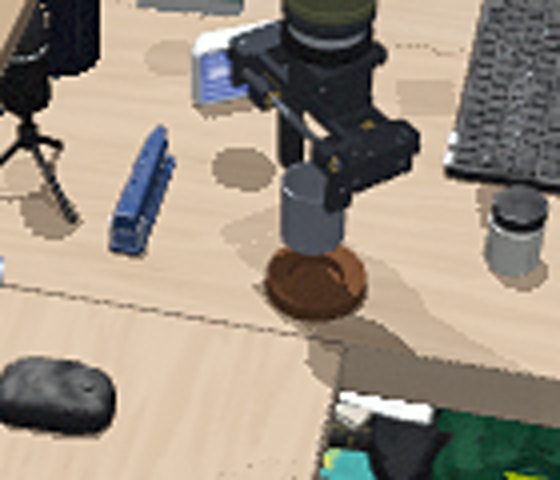

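View pics/sc8.png

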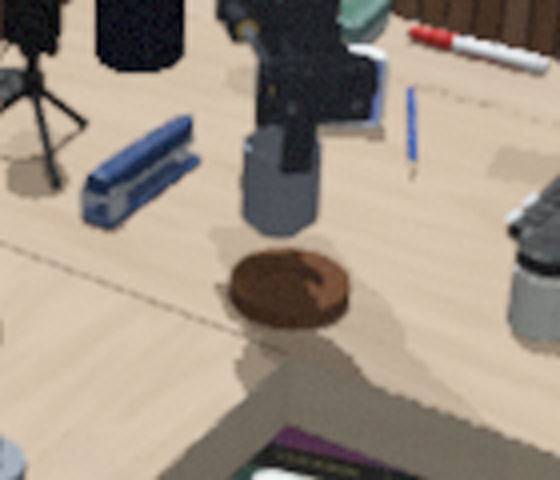

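```bash
python3 - <<'E'
from h import *
plan((.453,-.278,.07),-45,n=4)
E
```

```text
t 6.65 p [ 0.4627 -0.2595  0.095 ] heading y -44.38 tilt [ 0.016  0.023 -1.   ] open 0.636 F [-0.4  0.6 -0.2] q [ 0.37  0.73  0.12  1.96 -0.24  0.46 -0.09]
d [-0.0097 -0.0185 -0.025 ] turn deg about x 0.62 = units 0.021
[[0.0122, 0.0031, 0.0103], 0.0052]
[[0.0122, 0.0031, 0.0103], 0.0052]
[[0.0122, 0.0031, 0.0103], 0.0052]
[[0.0122, 0.0032, 0.0103], 0.0052]
```

{"fn": "carry_out", "kwargs": {
  "steps": [
    [[0,0.004,0.012],0],
    [[0.012,0.004,0.012],0],
    [[0.012,0.003,0.01],0],
    [[0.012,0.002,0.007],0],
    [[0.006,0,0],0],
    [[0,0,0],0],
    [[0,0,0],0],
    [[0,0,0],0]
  ]
}}

```text
time_s: 7.45
tcp_pos: [0.4548, -0.2737, 0.0705]
tool_rot: [0.659, 0.284, -0.642, 0.27]
contact_force: [-0.3, -0.3, -0.6]
opening: 0.635
```

```bash
python3 - <<'E'
from h import *
plan((.453,-.278,.05),-45,n=3)
snap("side","s9.png",(230,90,370,210),4); snap("scene","sc9.png",(270,110,410,230),4)
E
```

```text
t 7.45 p [ 0.4548 -0.2737  0.0705] heading y -43.87 tilt [ 0.015  0.027 -1.   ] open 0.635 F [-0.3 -0.3 -0.6] q [ 0.42  0.78  0.09  1.97 -0.24  0.41 -0.06]
d [-0.0018 -0.0043 -0.0205] turn deg about x 1.13 = units 0.038
[[0.0135, 0.0012, 0.0033], 0.0126]
[[0.0135, 0.0013, 0.0033], 0.0126]
[[0.0135, 0.0013, 0.0033], 0.0126]
```

View pics/s9.png

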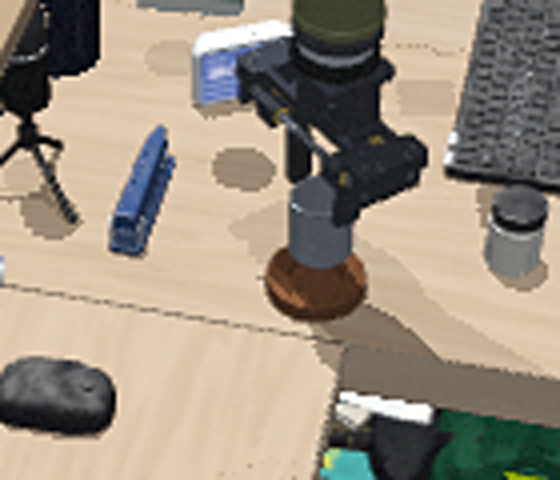

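View pics/sc9.png

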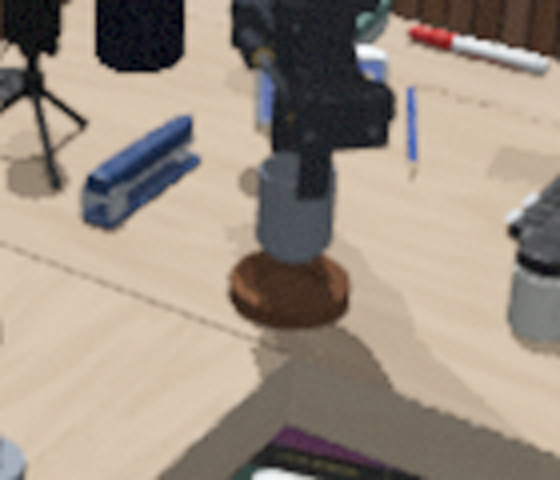

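```bash
python3 - <<'E'
from h import *
for n,b in (("side",(230,90)),("scene",(270,110))):
    c=camera(n)
    for z in (.043,.053,.113): print(n,z,((proj(c,(.4545,-.276,z))-b)*4+2).round(0))
E
```

```text
side 0.043 [317. 253.]
side 0.053 [318. 245.]
side 0.113 [321. 195.]
scene 0.043 [293. 250.]
scene 0.053 [294. 239.]
scene 0.113 [299. 168.]
```

{"fn": "carry_out", "kwargs": {
  "steps": [
    [[0.013,0,0.003],0],
    [[0.014,0,0.001],0],
    [[0.014,0,0],0],
    [[0.014,0,0],0],
    [[0.012,0,0],0],
    [[0.006,0,0],0],
    [[0,0,0],0],
    [[0,0,0],0]
  ]
}}

```text
time_s: 8.45
tcp_pos: [0.4555, -0.2748, 0.0341]
tool_rot: [0.66, 0.283, -0.641, 0.271]
contact_force: [-0.4, 0.6, 2.8]
opening: 0.641
```

```bash
python3 - <<'E'
from h import *
plan((.454,-.276,.0355),-45,n=3)
snap("side","s10.png",(230,90,370,210),4); snap("scene","sc10.png",(270,110,410,230),4)
E
```

```text
t 8.45 p [ 0.4555 -0.2748  0.0341] heading y -43.87 tilt [ 0.02   0.026 -0.999] open 0.641 F [-0.4  0.6  2.8] q [ 0.44  0.84  0.07  1.98 -0.25  0.33 -0.04]
d [-0.0015 -0.0012  0.0014] turn deg about x 1.13 = units 0.038
[[-0.001, -0.0002, 0.0012], 0.0126]
[[-0.001, -0.0002, 0.0012], 0.0126]
[[-0.001, -0.0002, 0.0012], 0.0126]
```

View pics/sc10.png

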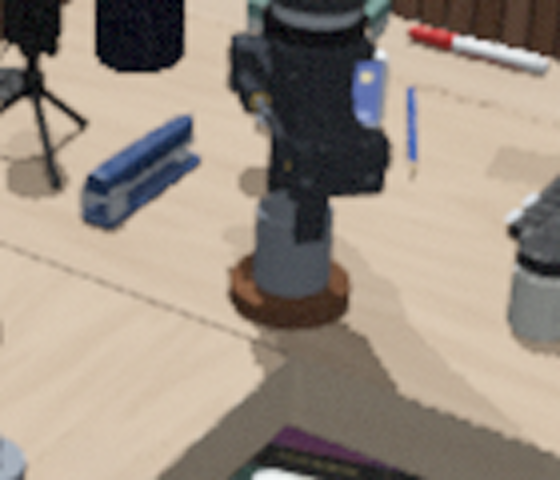

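{"fn": "carry_out", "kwargs": {
  "steps": [
    [[0,0,0],0],
    [[0,0,0],0],
    [[0,0,0],0],
    [[0,0,0],0],
    [[0,0,0],0],
    [[0,0,0],0],
    [[0,0,0],0],
    [[-0.02,0,0],0]
  ],
  "claw": -1
}}

```text
time_s: 9.35
tcp_pos: [0.454, -0.274, 0.0418]
tool_rot: [0.659, 0.284, -0.641, 0.27]
contact_force: [-0.3, 0.1, -0.5]
opening: 0.998
```

{"fn": "carry_out", "kwargs": {
  "steps": [
    [[-0.04,0,0],0],
    [[-0.07,0,0],0],
    [[-0.07,0,0],0],
    [[-0.07,0,0],0],
    [[-0.05,0,0],0],
    [[0,0,0],0],
    [[0,0,0],0],
    [[0,0,0],0]
  ]
}}

```text
time_s: 10.15
tcp_pos: [0.451, -0.2785, 0.2022]
tool_rot: [0.66, 0.283, -0.641, 0.27]
contact_force: [-1.0, -1.2, 0.2]
opening: 0.997
```

```bash
python3 - <<'E'
from h import *
snap("wrist","w11.png");snap("side","s11.png",(230,90,370,210),4); snap("scene","sc11.png",(270,110,410,230),4)
plan((.49,.35,.18),-45)
E
```

```text
t 10.3 p [ 0.4507 -0.2783  0.2014] heading y -43.88 tilt [ 0.017  0.028 -0.999] open 1.002 F [-1.   0.1  0.2] q [ 0.38  0.57  0.17  1.86 -0.19  0.72 -0.09]
d [ 0.0393  0.6283 -0.0214] turn deg about x 1.12 = units 0.037
[[0.01, -0.1018, -0.1198], 0.0046]
[[0.01, -0.102, -0.1195], 0.0046]
[[0.01, -0.1023, -0.1193], 0.0046]
[[0.01, -0.1026, -0.119], 0.0046]
[[0.01, -0.1029, -0.1188], 0.0046]
[[0.01, -0.1032, -0.1185], 0.0046]
[[0.01, -0.1035, -0.1183], 0.0046]
[[0.01, -0.1038, -0.118], 0.0046]
```

View pics/sc11.png

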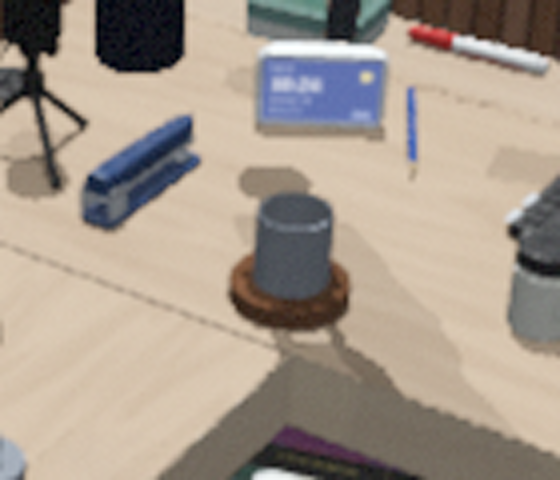

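View pics/w11.png

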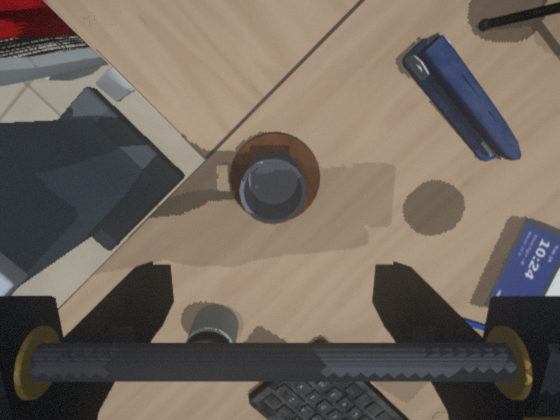

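{"fn": "carry_out", "kwargs": {
  "steps": [
    [[0,-0.05,-0.06],0],
    [[0,-0.06,-0.07],0],
    [[0,-0.06,-0.07],0],
    [[0,-0.06,-0.07],0],
    [[0,-0.06,-0.07],0],
    [[0,-0.06,-0.07],0],
    [[0,-0.06,-0.07],0],
    [[0,-0.06,-0.07],0]
  ]
}}

```text
time_s: 11.1
tcp_pos: [0.4716, 0.0861, 0.2045]
tool_rot: [0.658, 0.278, -0.648, 0.265]
contact_force: [2.1, 0.3, 0.7]
opening: 1.002
```

```bash
python3 - <<'E'
from h import *
plan((.49,.35,.16),-45,n=7)
E
```

```text
t 11.1 p [0.4716 0.0861 0.2045] heading y -44.92 tilt [ 0.006  0.022 -1.   ] open 1.002 F [2.1 0.3 0.7] q [-0.42  0.5   0.25  2.01 -0.24  0.64 -0.8 ]
d [ 0.0184  0.2639 -0.0445] turn deg about x 0.08 = units 0.003
[[0.0144, -0.0494, -0.0568], 0.0004]
[[0.0144, -0.0494, -0.0568], 0.0004]
[[0.0144, -0.0494, -0.0568], 0.0004]
[[0.0144, -0.0494, -0.0568], 0.0004]
[[0.0144, -0.0494, -0.0568], 0.0004]
[[0.0144, -0.0494, -0.0568], 0.0004]
[[0.0144, -0.0494, -0.0568], 0.0004]
```

{"fn": "carry_out", "kwargs": {
  "steps": [
    [[0.012,-0.055,-0.063],0],
    [[0.012,-0.055,-0.063],0],
    [[0.012,-0.055,-0.063],0],
    [[0.012,-0.055,-0.063],0],
    [[0.012,-0.05,-0.058],0],
    [[0.012,-0.03,-0.035],0],
    [[0,0,0],0],
    [[0,0,0],0]
  ]
}}

```text
time_s: 11.9
tcp_pos: [0.4806, 0.3323, 0.1643]
tool_rot: [0.652, 0.282, -0.65, 0.269]
contact_force: [0.2, 0.9, 0.3]
opening: 0.999
```

```bash
python3 - <<'E'
from h import *
plan((.49,.35,.09),-45,n=6)
snap("wrist","w12.png")
E
```

```text
t 11.9 p [0.4806 0.3323 0.1643] heading y -44.1 tilt [-0.005  0.018 -1.   ] open 0.999 F [0.2 0.9 0.3] q [-0.83  0.69  0.27  1.75 -0.29  0.73 -1.17]
d [ 0.0094  0.0177 -0.0743] turn deg about x 0.9 = units 0.03
[[0.0249, -0.0014, -0.0062], 0.005]
[[0.0249, -0.0015, -0.0062], 0.005]
[[0.0249, -0.0015, -0.0062], 0.005]
[[0.0249, -0.0015, -0.0062], 0.005]
[[0.0249, -0.0015, -0.0062], 0.005]
[[0.0249, -0.0015, -0.0062], 0.005]
```

View pics/w12.png

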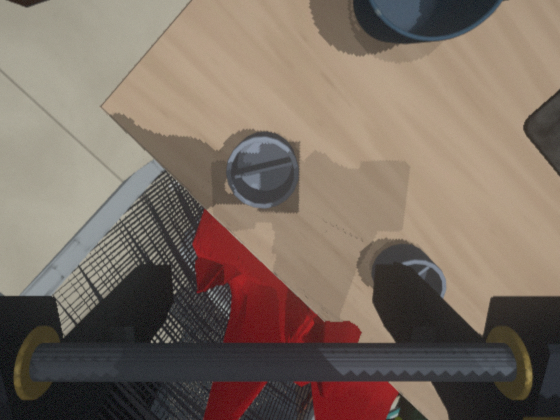

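```bash
python3 - <<'E'
from h import *
q,t=off((263,173),.06)
plan((q[0],q[1],.09),-45,n=6)
E
```

```text
pt [0.4889 0.3544 0.06  ] tool [ 0.1052 -0.0083 -0.0209]
t 12.0 p [0.4808 0.3316 0.1648] heading y -44.2 tilt [-0.005  0.019 -1.   ] open 0.999 F [-0.  -0.1 -0.9] q [-0.83  0.69  0.27  1.75 -0.29  0.73 -1.17]
d [ 0.0081  0.0228 -0.0748] turn deg about x 0.8 = units 0.027
[[0.0251, -0.0029, -0.0071], 0.0044]
[[0.0251, -0.0029, -0.0071], 0.0044]
[[0.0251, -0.003, -0.0071], 0.0044]
[[0.0251, -0.003, -0.0071], 0.0044]
[[0.0251, -0.003, -0.0071], 0.0044]
[[0.0251, -0.003, -0.007], 0.0044]
```

{"fn": "carry_out", "kwargs": {
  "steps": [
    [[0.025,-0.002,-0.007],0],
    [[0.025,-0.002,-0.007],0],
    [[0.025,-0.002,-0.007],0],
    [[0.025,-0.002,-0.007],0],
    [[0.025,-0.002,-0.007],0],
    [[0.025,-0.002,-0.004],0],
    [[0,0,0],0],
    [[0,0,0],0]
  ]
}}

```text
time_s: 12.8
tcp_pos: [0.4916, 0.3469, 0.0826]
tool_rot: [0.653, 0.279, -0.652, 0.267]
contact_force: [0.3, 0.1, -0.5]
opening: 1.0
```

```bash
python3 - <<'E'
from h import *
plan((.49,.3525,.03),-45,n=4)
snap("wrist","w13.png")
E
```

```text
t 12.8 p [0.4916 0.3469 0.0826] heading y -44.64 tilt [-0.006  0.016 -1.   ] open 1.0 F [ 0.3  0.1 -0.5] q [-0.81  0.83  0.23  1.75 -0.33  0.59 -1.16]
d [-0.0016  0.0056 -0.0526] turn deg about x 0.36 = units 0.012
[[0.0264, -0.0021, -0.0012], 0.003]
[[0.0264, -0.0021, -0.0012], 0.003]
[[0.0264, -0.0021, -0.0012], 0.003]
[[0.0264, -0.0021, -0.0012], 0.003]
```

View pics/w13.png

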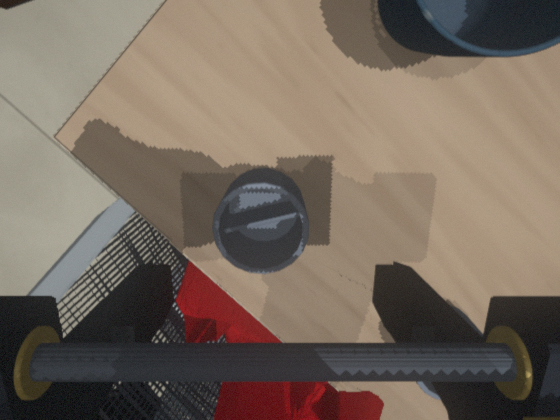

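```bash
python3 - <<'E'
from h import *
q,t=off((260,226),.06)
plan((q[0],q[1]-.001,.019),-45,n=6)
E
```

```text
pt [0.4901 0.3564 0.06  ] tool [ 0.0233 -0.0074 -0.0055]
t 12.9 p [0.4916 0.3469 0.0831] heading y -44.64 tilt [-0.006  0.016 -1.   ] open 1.0 F [-0.5 -0.2 -0.4] q [-0.81  0.83  0.23  1.75 -0.33  0.59 -1.16]
d [-0.0016  0.0085 -0.0641] turn deg about x 0.36 = units 0.012
[[0.0214, -0.002, -0.0015], 0.002]
[[0.0214, -0.002, -0.0015], 0.002]
[[0.0214, -0.002, -0.0015], 0.002]
[[0.0214, -0.002, -0.0015], 0.002]
[[0.0214, -0.002, -0.0015], 0.002]
[[0.0214, -0.002, -0.0015], 0.002]
```

{"fn": "carry_out", "kwargs": {
  "steps": [
    [[0.01,-0.006,-0.004],0],
    [[0.02,-0.006,-0.004],0],
    [[0.024,0,-0.001],0],
    [[0.024,0,0],0],
    [[0.024,0,0],0],
    [[0.024,0,0],0],
    [[0,0,0],0],
    [[0,0,0],0]
  ]
}}

```text
time_s: 13.7
tcp_pos: [0.4902, 0.3563, 0.0149]
tool_rot: [0.653, 0.279, -0.652, 0.267]
contact_force: [-0.1, -0.1, -1.1]
opening: 1.0
```

```bash
python3 - <<'E'
from h import *
plan((.49,.3545,.019),-45,n=4)
snap("wrist","w14.png")
E
```

```text
t 13.7 p [0.4902 0.3563 0.0149] heading y -44.64 tilt [-0.005  0.016 -1.   ] open 1.0 F [-0.1 -0.1 -1.1] q [-0.8   0.93  0.18  1.76 -0.36  0.47 -1.14]
d [-0.0002 -0.0018  0.0041] turn deg about x 0.36 = units 0.012
[[-0.0021, 0.0005, 0.0007], 0.003]
[[-0.0021, 0.0005, 0.0007], 0.003]
[[-0.0021, 0.0005, 0.0007], 0.003]
[[-0.0021, 0.0005, 0.0007], 0.003]
```

View pics/w14.png

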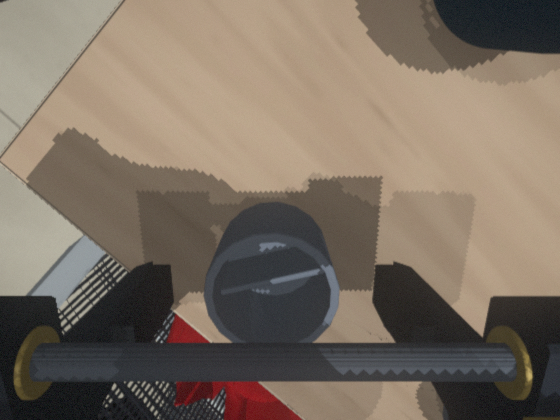

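{"fn": "carry_out", "kwargs": {
  "steps": [
    [[-0.004,0,0],0],
    [[0,0,0],0],
    [[0,0,0],0],
    [[0,0,0],0],
    [[0,0,0],0],
    [[0,0,0],0],
    [[0,0,0],0],
    [[0,0,0],0]
  ],
  "claw": 1
}}

```text
time_s: 14.55
tcp_pos: [0.4911, 0.3568, 0.0189]
tool_rot: [0.654, 0.279, -0.651, 0.266]
contact_force: [0.3, -0.0, -0.3]
opening: 0.622
```

```bash
python3 - <<'E'
from h import *
plan((.456,-.275,.2),-45,n=16)
snap("wrist","w15.png",(180,180,380,360),4)
E
```

```text
t 14.55 p [0.4911 0.3568 0.0189] heading y -44.64 tilt [-0.003  0.018 -1.   ] open 0.622 F [ 0.3 -0.  -0.3] q [-0.8   0.93  0.18  1.76 -0.36  0.48 -1.14]
d [-0.0351 -0.6318  0.1811] turn deg about x 0.36 = units 0.012
[[-0.024, 0.052, 0.059], 0.0008]
[[-0.024, 0.0521, 0.059], 0.0008]
[[-0.024, 0.0521, 0.059], 0.0008]
[[-0.024, 0.0521, 0.059], 0.0008]
[[-0.024, 0.0521, 0.0589], 0.0008]
[[-0.024, 0.0521, 0.0589], 0.0008]
[[-0.024, 0.0522, 0.0589], 0.0008]
[[-0.024, 0.0522, 0.0589], 0.0008]
[[-0.024, 0.0522, 0.0589], 0.0008]
[[-0.024, 0.0522, 0.0588], 0.0008]
[[-0.024, 0.0523, 0.0588], 0.0008]
[[-0.024, 0.0523, 0.0588], 0.0008]
[[-0.024, 0.0523, 0.0588], 0.0008]
[[-0.024, 0.0523, 0.0588], 0.0008]
[[-0.024, 0.0524, 0.0587], 0.0008]
[[-0.024, 0.0524, 0.0587], 0.0008]
```

View pics/w15.png

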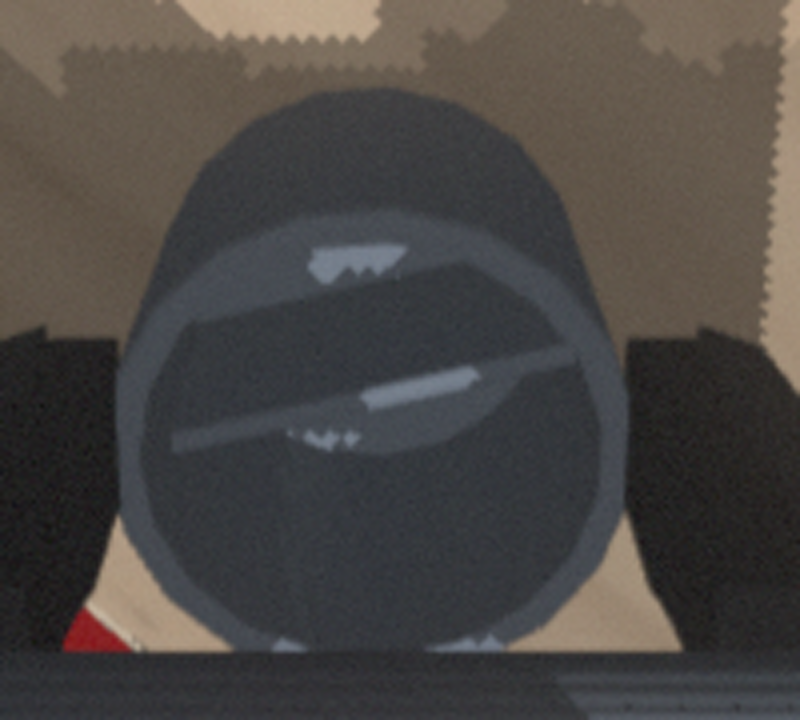

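{"fn": "carry_out", "kwargs": {
  "steps": [
    [[-0.04,0,0],0],
    [[-0.07,0,0],0],
    [[-0.07,0.015,0.02],0],
    [[-0.07,0.04,0.05],0],
    [[-0.04,0.05,0.06],0],
    [[-0.02,0.06,0.07],0],
    [[0,0.06,0.07],0],
    [[0,0.06,0.07],0]
  ]
}}

```text
time_s: 15.4
tcp_pos: [0.474, 0.1352, 0.1744]
tool_rot: [0.653, 0.285, -0.647, 0.271]
contact_force: [1.0, -0.5, 0.0]
opening: 0.62
```

```bash
python3 - <<'E'
from h import *
plan((.455,-.275,.18),-45,n=10)
E
```

```text
t 15.4 p [0.474  0.1352 0.1744] heading y -43.71 tilt [-0.     0.022 -1.   ] open 0.62 F [ 1.  -0.5  0. ] q [-0.5   0.57  0.22  2.   -0.25  0.59 -0.86]
d [-0.019  -0.4102  0.0056] turn deg about x 1.29 = units 0.043
[[-0.003, 0.0539, 0.0619], 0.0043]
[[-0.003, 0.0541, 0.0618], 0.0043]
[[-0.003, 0.0542, 0.0616], 0.0043]
[[-0.003, 0.0543, 0.0615], 0.0043]
[[-0.003, 0.0545, 0.0614], 0.0043]
[[-0.003, 0.0546, 0.0613], 0.0043]
[[-0.003, 0.0548, 0.0612], 0.0043]
[[-0.003, 0.0549, 0.061], 0.0043]
[[-0.003, 0.055, 0.0609], 0.0043]
[[-0.003, 0.0552, 0.0608], 0.0043]
```

{"fn": "carry_out", "kwargs": {
  "steps": [
    [[-0.003,0.06,0.07],0.005],
    [[-0.003,0.06,0.07],0.005],
    [[-0.003,0.06,0.07],0.005],
    [[-0.003,0.06,0.07],0.005],
    [[-0.003,0.06,0.07],0.005],
    [[-0.003,0.06,0.07],0.005],
    [[-0.003,0.06,0.07],0.005],
    [[0,0.045,0.05],0.005]
  ]
}}

```text
time_s: 16.2
tcp_pos: [0.4488, -0.2373, 0.1784]
tool_rot: [0.657, 0.277, -0.65, 0.264]
contact_force: [-0.2, -0.0, -1.0]
opening: 0.617
```

```bash
python3 - <<'E'
from h import *
plan((.455,-.275,.14),-45,n=4)
E
```

```text
t 16.2 p [ 0.4488 -0.2373  0.1784] heading y -45.08 tilt [ 0.003  0.021 -1.   ] open 0.617 F [-0.2 -0.  -1. ] q [ 0.32  0.58  0.15  1.94 -0.17  0.64 -0.21]
d [ 0.0062 -0.0377 -0.0384] turn deg about x -0.08 = units -0.003
[[0.0188, 0.0158, 0.0114], -0.0006]
[[0.0188, 0.0158, 0.0114], -0.0006]
[[0.0188, 0.0158, 0.0114], -0.0006]
[[0.0188, 0.0158, 0.0114], -0.0006]
```

{"fn": "carry_out", "kwargs": {
  "steps": [
    [[0.01,0.018,0.013],0],
    [[0.018,0.018,0.013],0],
    [[0.018,0.012,0.008],0],
    [[0.018,0,0],0],
    [[0.01,0,0],0],
    [[0,0,0],0],
    [[0,0,0],0],
    [[0,0,0],0]
  ]
}}

```text
time_s: 17.0
tcp_pos: [0.4536, -0.2648, 0.1365]
tool_rot: [0.657, 0.278, -0.65, 0.263]
contact_force: [0.2, 0.0, -1.3]
opening: 0.622
```

```bash
python3 - <<'E'
from h import *
plan((.455,-.275,.11),-45,n=4)
snap("wrist","w16.png")
b=(230,70);c=snap("side","s16.png",(230,70,370,210),4);snap("scene","sc16.png",(270,90,410,230),4)
E
```

```text
t 17.0 p [ 0.4536 -0.2648  0.1365] heading y -45.02 tilt [ 0.     0.024 -1.   ] open 0.622 F [ 0.2  0.  -1.3] q [ 0.38  0.66  0.12  1.93 -0.18  0.57 -0.16]
d [ 0.0014 -0.0102 -0.0265] turn deg about x -0.02 = units -0.001
[[0.0131, 0.0043, 0.0033], -0.0002]
[[0.0131, 0.0043, 0.0033], -0.0002]
[[0.0131, 0.0043, 0.0033], -0.0002]
[[0.0131, 0.0043, 0.0033], -0.0002]
```

View pics/s16.png

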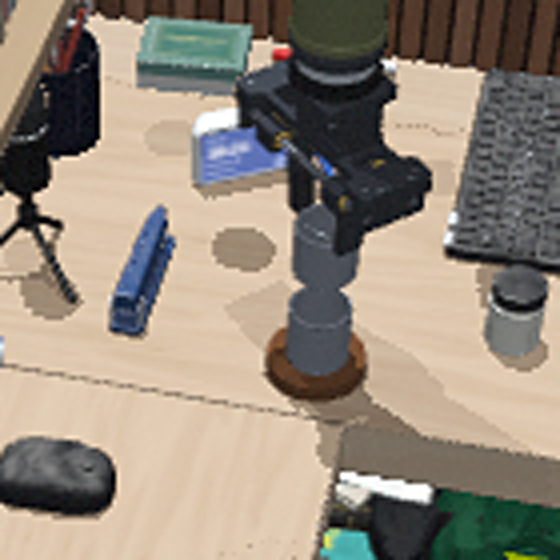

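View pics/sc16.png

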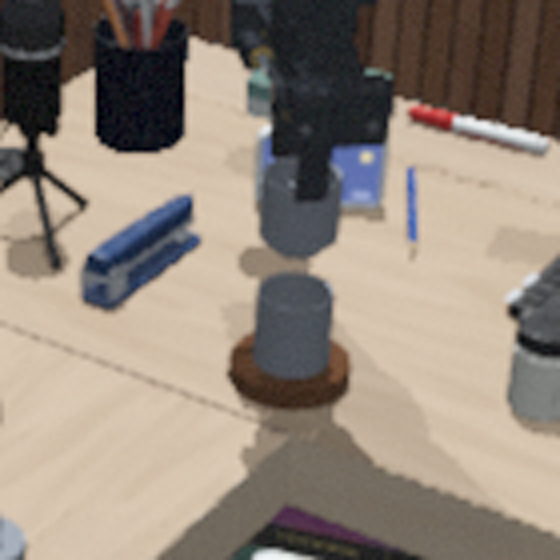

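View pics/w16.png

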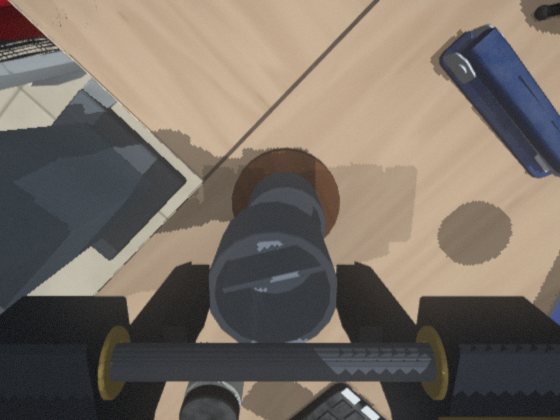

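```bash
python3 - <<'E'
from h import *
for n,b in (("side",(230,70)),("scene",(270,90))):
    c=camera(n)
    for p in ((.4545,-.276,.078),(.4545,-.276,.13),(.4545,-.2665,.13),(.4545,-.2665,.178)): print(n,p,((proj(c,p)-b)*4+2).round(0))
    for uv in ([(320.5,300)] if n=="side" else [(294,288)]): print(onplane(c,(np.array(uv)-2)/4+b,.078).round(4))
off((273.2,287),.1365+.0411)
E
```

```text
side (0.4545, -0.276, 0.078) [319. 305.]
side (0.4545, -0.276, 0.13) [322. 260.]
side (0.4545, -0.2665, 0.13) [320. 267.]
side (0.4545, -0.2665, 0.178) [323. 224.]
[ 0.4545 -0.282   0.078 ]
scene (0.4545, -0.276, 0.078) [296. 290.]
scene (0.4545, -0.276, 0.13) [300. 228.]
scene (0.4545, -0.2665, 0.13) [294. 233.]
scene (0.4545, -0.2665, 0.178) [298. 173.]
[ 0.4569 -0.2775  0.078 ]
pt [ 0.4541 -0.2666  0.1776] tool [-0.041   0.0004 -0.0006]
```

```bash
python3 - <<'E'
from h import *
plan((.456,-.277,.108),None,n=4)
E
```

```text
t 17.3 p [ 0.4534 -0.2658  0.1366] heading y -45.1 tilt [ 0.     0.023 -1.   ] open 0.621 F [ 0.9 -0.3 -1.2] q [ 0.38  0.66  0.12  1.93 -0.18  0.57 -0.16]
d [ 0.0026 -0.0112 -0.0286] turn deg about x 0 = units 0.0
[[0.0142, 0.0051, 0.0033], 0.0]
[[0.0142, 0.0051, 0.0033], 0.0]
[[0.0142, 0.0051, 0.0033], 0.0]
[[0.0142, 0.0051, 0.0033], 0.0]
```

{"fn": "carry_out", "kwargs": {
  "steps": [
    [[0,0.006,0.004],0],
    [[0.01,0.006,0.004],0],
    [[0.014,0.005,0.003],0],
    [[0.014,0.003,0.002],0],
    [[0.014,0,0],0],
    [[0,0,0],0],
    [[0,0,0],0],
    [[0,0,0],0]
  ]
}}

```text
time_s: 18.1
tcp_pos: [0.4556, -0.2783, 0.1073]
tool_rot: [0.657, 0.277, -0.651, 0.262]
contact_force: [-0.3, 0.5, -0.9]
opening: 0.625
```

```bash
python3 - <<'E'
from h import *
plan((.456,-.277,.087),None,n=4)
c=snap("side","s17.png",(230,70,370,210),4);snap("scene","sc17.png",(270,90,410,230),4)
E
```

```text
t 18.1 p [ 0.4556 -0.2783  0.1073] heading y -45.17 tilt [-0.001  0.023 -1.   ] open 0.625 F [-0.3  0.5 -0.9] q [ 0.41  0.72  0.11  1.92 -0.19  0.52 -0.13]
d [ 0.0004  0.0013 -0.0203] turn deg about x 0 = units 0.0
[[0.0102, -0.0001, -0.0004], 0.0]
[[0.0102, -0.0001, -0.0004], 0.0]
[[0.0102, -0.0001, -0.0004], 0.0]
[[0.0102, -0.0001, -0.0004], 0.0]
```

View pics/s17.png

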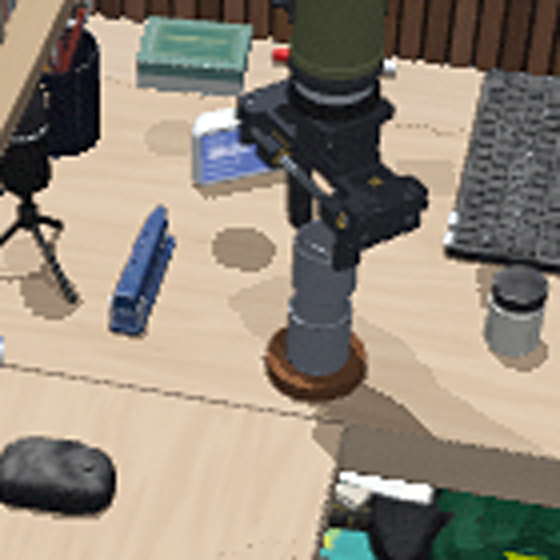

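View pics/sc17.png

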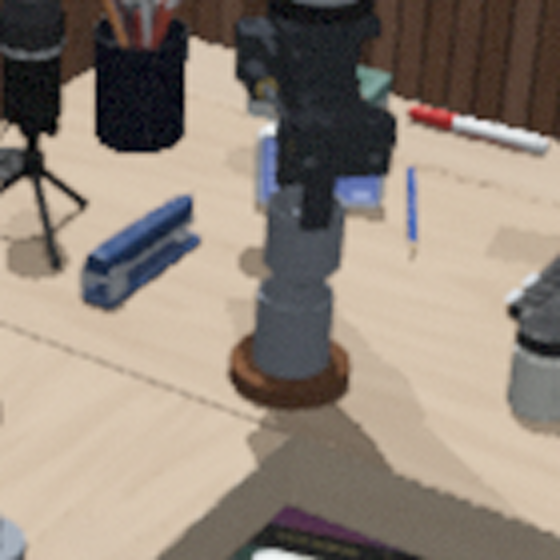

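```bash
python3 - <<'E'
from h import *
plan((.457,-.2755,.0865),None,n=4)
E
```

```text
t 18.2 p [ 0.4558 -0.2784  0.1076] heading y -45.16 tilt [-0.     0.023 -1.   ] open 0.619 F [ 0.6 -0.1 -1.4] q [ 0.41  0.72  0.11  1.92 -0.19  0.52 -0.13]
d [ 0.0012  0.0029 -0.0211] turn deg about x 0 = units 0.0
[[0.0106, -0.0004, -0.0013], 0.0]
[[0.0106, -0.0004, -0.0013], 0.0]
[[0.0106, -0.0004, -0.0013], 0.0]
[[0.0106, -0.0004, -0.0013], 0.0]
```

{"fn": "carry_out", "kwargs": {
  "steps": [
    [[0.006,-0.001,-0.003],0],
    [[0.01,-0.001,-0.003],0],
    [[0.01,0,0],0],
    [[0.01,0,0],0],
    [[0.007,0,0],0],
    [[0,0,0],0],
    [[0,0,0],0],
    [[0,0,0],0]
  ]
}}

```text
time_s: 19.0
tcp_pos: [0.4574, -0.2735, 0.0862]
tool_rot: [0.657, 0.278, -0.65, 0.262]
contact_force: [-0.4, 0.8, 1.5]
opening: 0.625
```

```bash
python3 - <<'E'
from h import *
plan((.457,-.2755,.0865),None,n=4)
c=snap("side","s18.png",(230,70,370,210),4);snap("scene","sc18.png",(270,90,410,230),4)
E
```

```text
t 19.0 p [ 0.4574 -0.2735  0.0862] heading y -45.15 tilt [ 0.001  0.025 -1.   ] open 0.625 F [-0.4  0.8  1.5] q [ 0.41  0.75  0.1   1.94 -0.19  0.47 -0.13]
d [-0.0004 -0.002   0.0003] turn deg about x 0 = units 0.0
[[-0.0002, 0.0006, 0.0008], 0.0]
[[-0.0002, 0.0006, 0.0008], 0.0]
[[-0.0002, 0.0006, 0.0008], 0.0]
[[-0.0002, 0.0006, 0.0008], 0.0]
```

View pics/sc18.png

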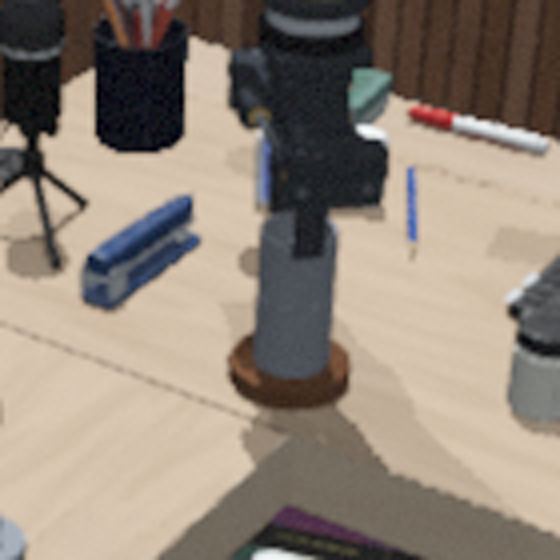

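{"fn": "carry_out", "kwargs": {
  "steps": [
    [[0.002,0,0],0],
    [[0,0,0],0],
    [[0,0,0],0],
    [[0,0,0],0],
    [[0,0,0],0],
    [[0,0,0],0],
    [[0,0,0],0],
    [[-0.02,0,0],0]
  ],
  "claw": -1
}}

```text
time_s: 19.9
tcp_pos: [0.4569, -0.2736, 0.0938]
tool_rot: [0.657, 0.278, -0.651, 0.261]
contact_force: [0.2, 0.4, 0.6]
opening: 1.001
```

{"fn": "carry_out", "kwargs": {
  "steps": [
    [[-0.04,0,0],0],
    [[-0.07,0,0],0],
    [[-0.07,0,0],0],
    [[-0.06,-0.01,-0.01],0],
    [[-0.02,-0.05,-0.06],0],
    [[0,-0.06,-0.07],0],
    [[0,-0.06,-0.07],0],
    [[0,-0.06,-0.07],0]
  ]
}}

```text
time_s: 20.7
tcp_pos: [0.4737, -0.0977, 0.2407]
tool_rot: [0.661, 0.269, -0.651, 0.259]
contact_force: [1.1, 0.9, 0.5]
opening: 1.0
```

```bash
python3 - <<'E'
from h import *
plan((.512,.178,.15),-45,n=7)
c=snap("scene","sc19.png",(270,90,410,230),4)
E
```

```text
t 20.7 p [ 0.4737 -0.0977  0.2407] heading y -46.16 tilt [ 0.009  0.018 -1.   ] open 1.0 F [1.1 0.9 0.5] q [-0.    0.45  0.19  1.95 -0.15  0.75 -0.53]
d [ 0.0383  0.2757 -0.0907] turn deg about x -1.16 = units -0.039
[[0.0274, -0.0491, -0.062], -0.0055]
[[0.0274, -0.0489, -0.0621], -0.0055]
[[0.0274, -0.0487, -0.0622], -0.0055]
[[0.0274, -0.0485, -0.0624], -0.0055]
[[0.0274, -0.0483, -0.0625], -0.0055]
[[0.0274, -0.0482, -0.0627], -0.0055]
[[0.0274, -0.048, -0.0628], -0.0055]
```

View pics/sc19.png

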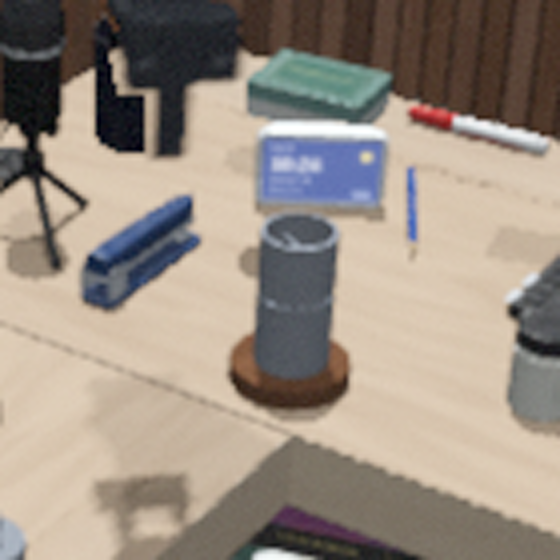

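Two cups are home and straight. Next is the quartered one.

{"fn": "carry_out", "kwargs": {
  "steps": [
    [[0.03,-0.053,-0.068],0],
    [[0.03,-0.053,-0.068],0],
    [[0.03,-0.053,-0.068],0],
    [[0.03,-0.053,-0.068],0],
    [[0.03,-0.045,-0.06],0],
    [[0.03,-0.025,-0.035],0],
    [[0,0,0],0],
    [[0,0,0],0]
  ]
}}

```text
time_s: 21.55
tcp_pos: [0.5096, 0.1488, 0.1616]
tool_rot: [0.663, 0.277, -0.644, 0.264]
contact_force: [-0.0, -0.7, 0.3]
opening: 0.999
```

```bash
python3 - <<'E'
from h import *
plan((.512,.182,.075),-45,n=6)
snap("wrist","w20.png")
E
```

```text
t 21.55 p [0.5096 0.1488 0.1616] heading y -45.03 tilt [ 0.018  0.027 -0.999] open 0.999 F [-0.  -0.7  0.3] q [-0.46  0.62  0.17  1.93 -0.22  0.59 -0.93]
d [ 0.0024  0.0332 -0.0866] turn deg about x -0.03 = units -0.001
[[0.0292, -0.0071, -0.0074], -0.0002]
[[0.0292, -0.0071, -0.0074], -0.0002]
[[0.0292, -0.0071, -0.0074], -0.0002]
[[0.0292, -0.0071, -0.0074], -0.0002]
[[0.0292, -0.0071, -0.0074], -0.0002]
[[0.0292, -0.0071, -0.0074], -0.0002]
```

View pics/w20.png

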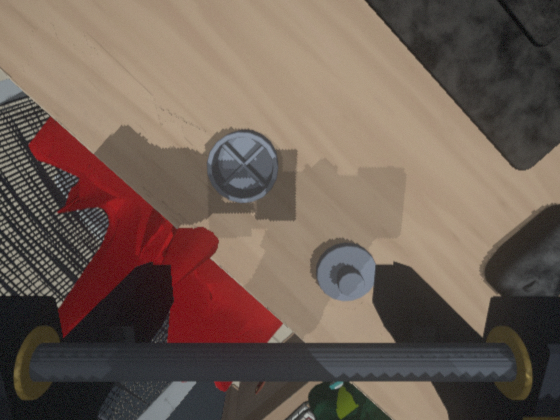

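```bash
python3 - <<'E'
from h import *
w=camera("wrist")
q,t=off((243,168),.05,w); l,_=off((346,272),.018,w)
plan(((q[0]+.512)/2,(q[1]+.181)/2,.075),-45,n=6)
E
```

```text
pt [0.5114 0.1851 0.05  ] tool [ 0.1129 -0.0245 -0.0236]
pt [0.5033 0.044  0.018 ] tool [0.1408 0.0701 0.0828]
t 21.65 p [0.5098 0.1481 0.1619] heading y -45.14 tilt [ 0.019  0.028 -0.999] open 0.998 F [-0.7  0.1  0.3] q [-0.46  0.62  0.17  1.93 -0.22  0.58 -0.93]
d [ 0.0018  0.035  -0.0869] turn deg about x -0.14 = units -0.005
[[0.0293, -0.0077, -0.0077], -0.0008]
[[0.0293, -0.0077, -0.0077], -0.0008]
[[0.0293, -0.0076, -0.0077], -0.0008]
[[0.0293, -0.0076, -0.0077], -0.0008]
[[0.0293, -0.0076, -0.0077], -0.0008]
[[0.0293, -0.0076, -0.0077], -0.0008]
```

{"fn": "carry_out", "kwargs": {
  "steps": [
    [[0.028,-0.009,-0.009],0],
    [[0.029,-0.009,-0.009],0],
    [[0.029,-0.009,-0.009],0],
    [[0.029,-0.008,-0.008],0],
    [[0.029,-0.006,-0.006],0],
    [[0.027,0,0],0],
    [[0,0,0],0],
    [[0,0,0],0]
  ]
}}

```text
time_s: 22.45
tcp_pos: [0.5185, 0.164, 0.0829]
tool_rot: [0.67, 0.266, -0.643, 0.258]
contact_force: [0.4, -0.3, -0.7]
opening: 1.003
```

```bash
python3 - <<'E'
from h import *
snap("wrist","w21.png")
plan((.512,.183,.015),-45,n=4)
E
```

```text
t 22.5 p [0.5185 0.1638 0.083 ] heading y -46.54 tilt [ 0.032  0.024 -0.999] open 0.997 F [-0.1 -0.2  0.2] q [-0.46  0.76  0.13  1.96 -0.26  0.4  -0.94]
d [-0.0065  0.0192 -0.068 ] turn deg about x -1.54 = units -0.051
[[0.0341, -0.0094, -0.0029], -0.0128]
[[0.0341, -0.0093, -0.0029], -0.0128]
[[0.0341, -0.0093, -0.003], -0.0128]
[[0.0341, -0.0093, -0.0031], -0.0128]
```

View pics/w21.png

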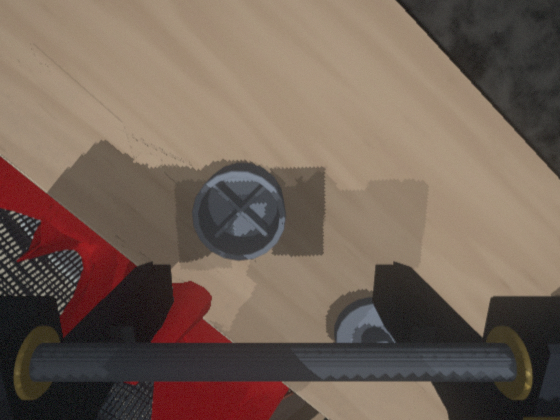

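```bash
python3 - <<'E'
from h import *
q,t=off((238.5,214.5),.05)
plan((q[0],q[1],.083),-45,n=4)
E
```

```text
pt [0.5121 0.1862 0.05  ] tool [ 0.0334 -0.0204 -0.0091]
t 22.55 p [0.5185 0.1644 0.0831] heading y -46.51 tilt [ 0.032  0.024 -0.999] open 1.001 F [0.2 1.  0.4] q [-0.46  0.76  0.13  1.96 -0.26  0.4  -0.94]
d [-0.0064  0.0219 -0.0001] turn deg about x -1.51 = units -0.05
[[0.0002, -0.0101, -0.0052], -0.0125]
[[0.0002, -0.0101, -0.0053], -0.0125]
[[0.0002, -0.0101, -0.0053], -0.0125]
[[0.0002, -0.01, -0.0054], -0.0125]
```

{"fn": "carry_out", "kwargs": {
  "steps": [
    [[0,-0.01,-0.005],0],
    [[0,-0.01,-0.005],0],
    [[0,-0.01,-0.005],0],
    [[0,-0.008,-0.004],0],
    [[0.02,0,0],0],
    [[0.03,0,0],0],
    [[0.02,0,0],0],
    [[0,0,0],0]
  ]
}}

```text
time_s: 23.35
tcp_pos: [0.514, 0.1891, 0.0482]
tool_rot: [0.671, 0.267, -0.641, 0.259]
contact_force: [-0.7, -0.3, 0.0]
opening: 0.997
```

```bash
python3 - <<'E'
from h import *
snap("wrist","w22.png")
plan((.512,.185,.014),-45,n=4)
E
```

```text
t 23.4 p [0.5142 0.1891 0.0487] heading y -46.4 tilt [ 0.036  0.026 -0.999] open 0.998 F [-0.3  0.4 -0.8] q [-0.5   0.82  0.11  1.97 -0.29  0.32 -0.96]
d [-0.0022 -0.0041 -0.0347] turn deg about x -1.4 = units -0.047
[[0.0172, 0.0006, 0.003], -0.0117]
[[0.0172, 0.0006, 0.003], -0.0117]
[[0.0172, 0.0006, 0.003], -0.0117]
[[0.0172, 0.0006, 0.003], -0.0117]
```

View pics/w22.png

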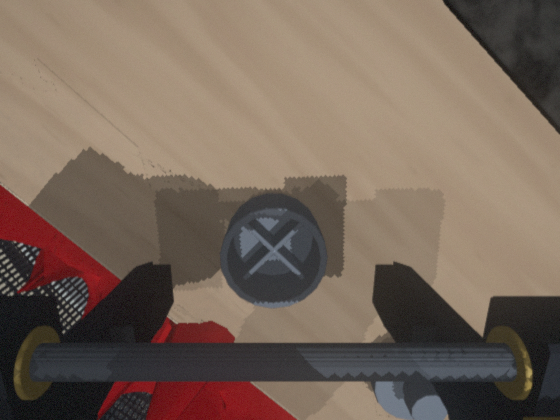

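{"fn": "carry_out", "kwargs": {
  "steps": [
    [[0.015,0,0.003],0],
    [[0.018,0,0.003],0],
    [[0.018,0,0],0],
    [[0.018,0,0],0],
    [[0,0,0],0],
    [[0,0,0],0],
    [[0,0,0],0],
    [[0,0,0],0]
  ]
}}

```text
time_s: 24.2
tcp_pos: [0.514, 0.1874, 0.0116]
tool_rot: [0.672, 0.266, -0.641, 0.258]
contact_force: [-0.6, -0.0, -0.2]
opening: 1.008
```

{"fn": "carry_out", "kwargs": {
  "steps": [
    [[0,0,0],0],
    [[0,0,0],0],
    [[0,0,0],0],
    [[0,0,0],0],
    [[0,0,0],0],
    [[0,0,0],0],
    [[0,0,0],0],
    [[0,0,0],0]
  ],
  "claw": 1
}}

```text
time_s: 25.0
tcp_pos: [0.5134, 0.1888, 0.0126]
tool_rot: [0.672, 0.267, -0.641, 0.258]
contact_force: [-1.8, 0.5, 1.7]
opening: 0.299
```

```bash
python3 - <<'E'
from h import *
snap("wrist","w23.png")
plan((.455,-.275,.22),-45,n=14)
E
```

```text
t 25.05 p [0.5134 0.1888 0.0126] heading y -46.38 tilt [ 0.037  0.028 -0.999] open 0.256 F [0.2 1.3 0.5] q [-0.48  0.88  0.08  1.99 -0.3   0.24 -0.95]
d [-0.0584 -0.4638  0.2074] turn deg about x -1.38 = units -0.046
[[-0.0318, 0.0424, 0.0503], -0.0033]
[[-0.0318, 0.0423, 0.0504], -0.0033]
[[-0.0318, 0.0422, 0.0505], -0.0033]
[[-0.0318, 0.0421, 0.0506], -0.0033]
[[-0.0318, 0.042, 0.0506], -0.0033]
[[-0.0318, 0.0419, 0.0507], -0.0033]
[[-0.0318, 0.0418, 0.0508], -0.0033]
[[-0.0318, 0.0417, 0.0508], -0.0033]
[[-0.0318, 0.0417, 0.0509], -0.0033]
[[-0.0318, 0.0416, 0.051], -0.0033]
[[-0.0318, 0.0415, 0.0511], -0.0033]
[[-0.0318, 0.0414, 0.0511], -0.0033]
[[-0.0318, 0.0413, 0.0512], -0.0033]
[[-0.0318, 0.0412, 0.0513], -0.0033]
```

View pics/w23.png

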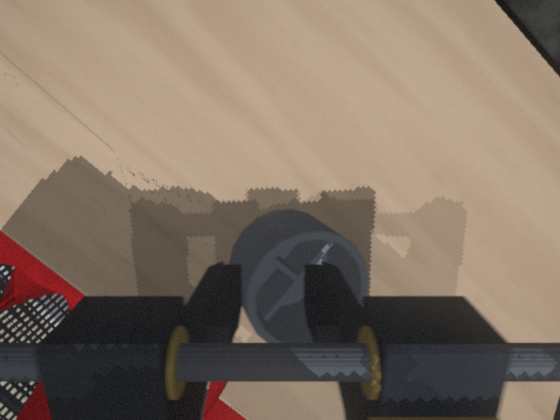

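```bash
python3 - <<'E'
from h import *
snap("side","s24.png",(200,190,330,310),5);snap("scene","sc24.png",(160,170,320,300),5)
plan(None)
E
```

```text
t 25.15 p [0.5136 0.1887 0.0126] heading y -46.39 tilt [ 0.037  0.028 -0.999] open 0.166 F [-0.9  0.7  2.9] q [-0.48  0.88  0.08  1.99 -0.3   0.24 -0.95]
```

View pics/s24.png

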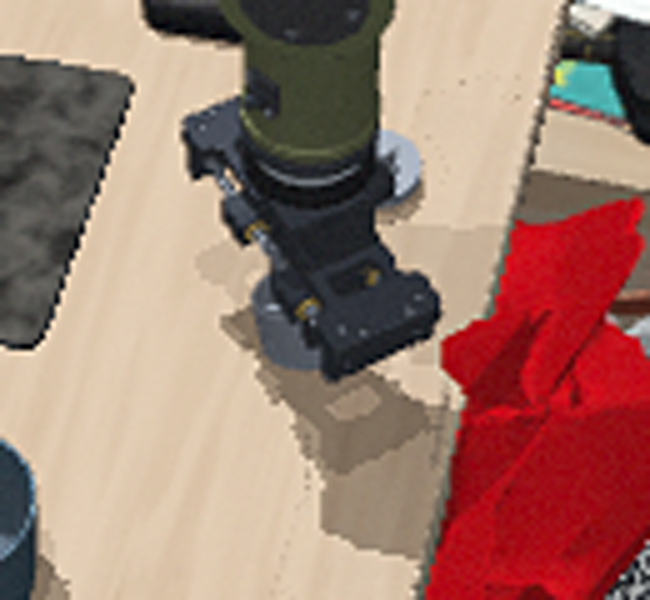

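View pics/sc24.png

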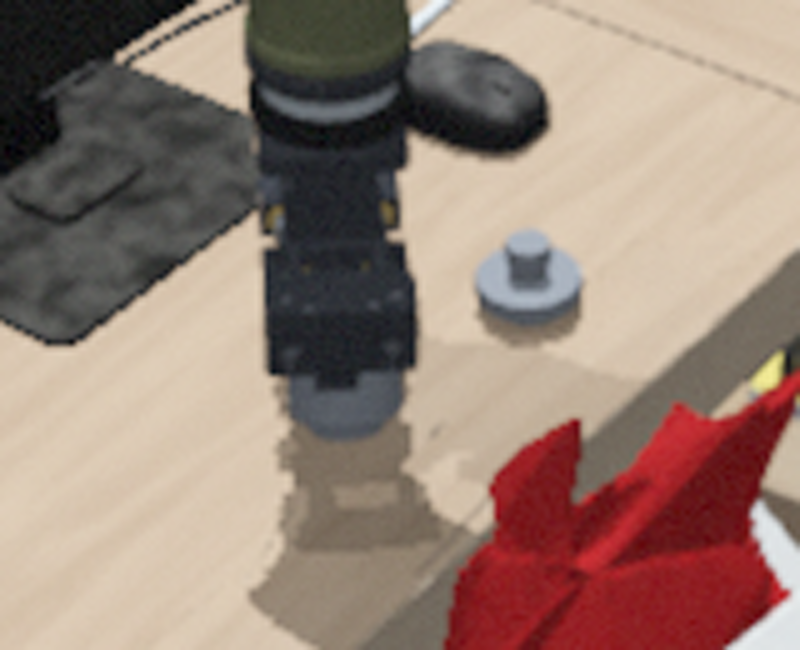

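```bash
python3 - <<'E'
from h import *
snap("wrist","w25.png",(180,190,380,360),4)
plan(None)
E
```

```text
t 25.2 p [0.5135 0.1887 0.0126] heading y -46.39 tilt [ 0.037  0.028 -0.999] open 0.117 F [-0.5  1.6  0.9] q [-0.48  0.88  0.08  1.99 -0.3   0.24 -0.95]
```

View pics/w25.png

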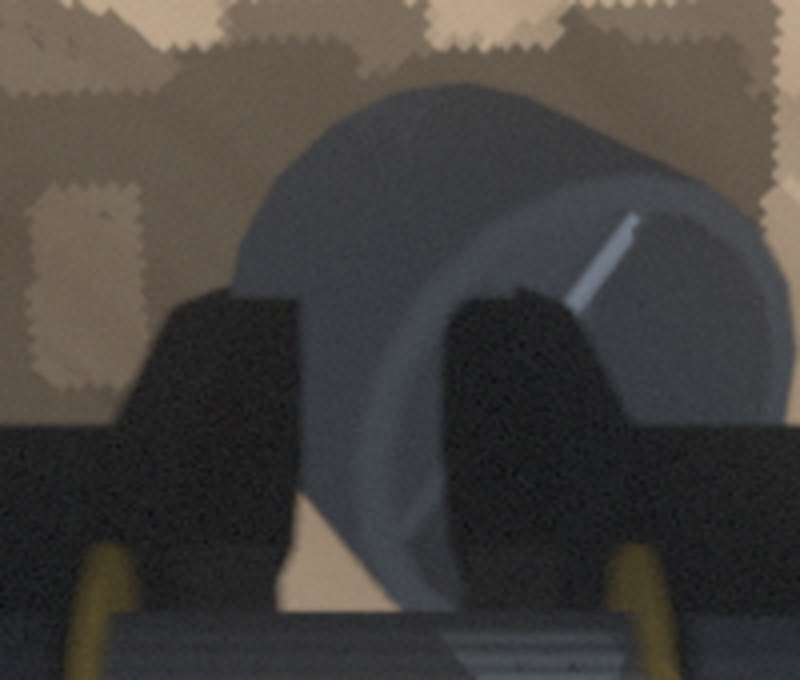

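{"fn": "carry_out", "kwargs": {
  "steps": [
    [[0,0,0],0],
    [[0,0,0],0],
    [[0,0,0],0],
    [[0,0,0],0],
    [[0,0,0],0],
    [[0,0,0],0],
    [[0,0,0],0],
    [[0,0,0],0]
  ],
  "claw": -1
}}

```text
time_s: 26.0
tcp_pos: [0.5146, 0.1875, 0.0124]
tool_rot: [0.673, 0.266, -0.64, 0.258]
contact_force: [0.1, -0.5, -0.2]
opening: 0.821
```

```bash
python3 - <<'E'
from h import *
snap("wrist","w26.png")
snap("side","s26.png",(200,190,330,310),5)
plan(None)
E
```

```text
t 26.1 p [0.5146 0.1875 0.0124] heading y -46.47 tilt [ 0.039  0.027 -0.999] open 0.906 F [-0.8  0.3  0.3] q [-0.48  0.88  0.08  1.98 -0.3   0.24 -0.95]
```

View pics/w26.png

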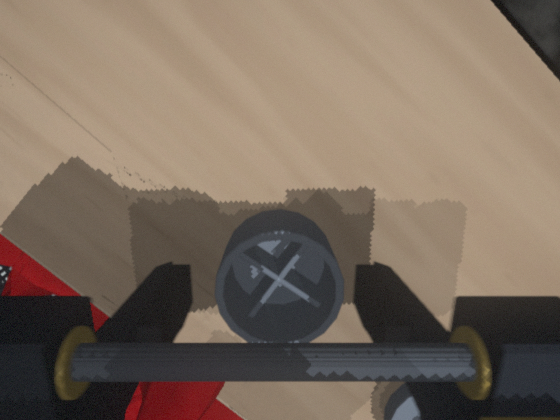

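View pics/s26.png

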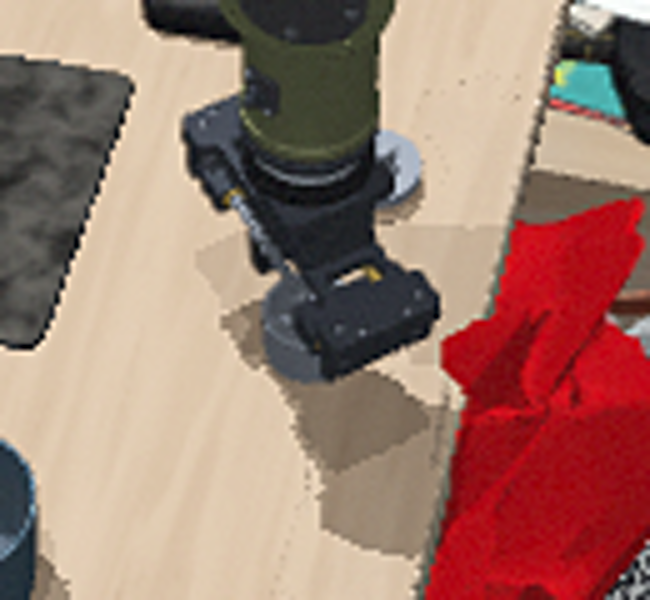

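```bash
python3 - <<'E'
from h import *
off((280,290),.05)
c=camera("side");im=c["image"].astype(int)
E
```

```text
pt [0.5135 0.1822 0.05  ] tool [-0.0378  0.0035  0.0026]
```

{"fn": "carry_out", "kwargs": {
  "steps": [
    [[-0.003,0.003,0.007],0],
    [[-0.003,0.003,0.007],0],
    [[0,0,0],0],
    [[0,0,0],0],
    [[0,0,0],0],
    [[0,0,0],0],
    [[0,0,0],0],
    [[0,0,0],0]
  ],
  "claw": -1
}}

```text
time_s: 27.0
tcp_pos: [0.5111, 0.1796, 0.0154]
tool_rot: [0.673, 0.266, -0.64, 0.258]
contact_force: [0.8, -0.7, 0.2]
opening: 1.004
```

```bash
python3 - <<'E'
from h import *
snap("wrist","w27.png",(180,190,380,360),4)
snap("side","s27.png",(200,190,330,310),5)
plan(None)
E
```

```text
t 27.1 p [0.5112 0.1796 0.0154] heading y -46.49 tilt [ 0.039  0.027 -0.999] open 1.002 F [-0.4 -0.4  0.1] q [-0.46  0.87  0.08  2.   -0.29  0.23 -0.94]
```

View pics/w27.png

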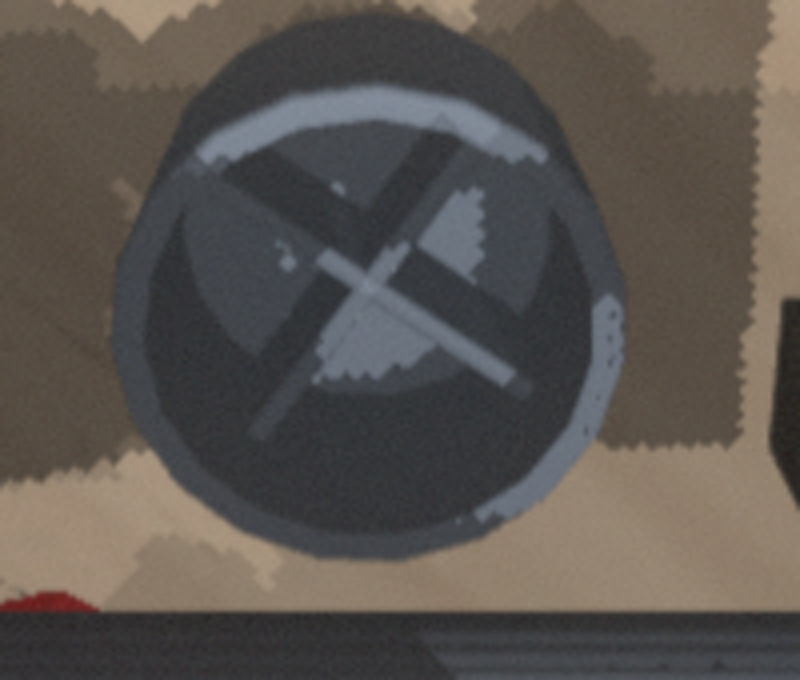

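{"fn": "carry_out", "kwargs": {
  "steps": [
    [[0,0,0],0],
    [[0,0,0],0],
    [[0,0,0],0],
    [[0,0,0],0],
    [[0,0,0],0],
    [[0,0,0],0],
    [[0,0,0],0],
    [[0,0,0],0]
  ],
  "claw": 1
}}

```text
time_s: 27.9
tcp_pos: [0.5112, 0.1797, 0.0154]
tool_rot: [0.673, 0.266, -0.64, 0.258]
contact_force: [0.8, 0.0, -0.4]
opening: 0.299
```

```bash
python3 - <<'E'
from h import *
off((272.5,271),.05)
snap("wrist","w28.png")
plan(None)
E
```

```text
pt [0.5135 0.1821 0.05  ] tool [-0.0345  0.0001 -0.005 ]
t 28.0 p [0.5111 0.1796 0.0153] heading y -46.48 tilt [ 0.039  0.027 -0.999] open 0.207 F [1.2 0.5 0.5] q [-0.46  0.87  0.08  2.   -0.29  0.23 -0.94]
```

View pics/w28.png

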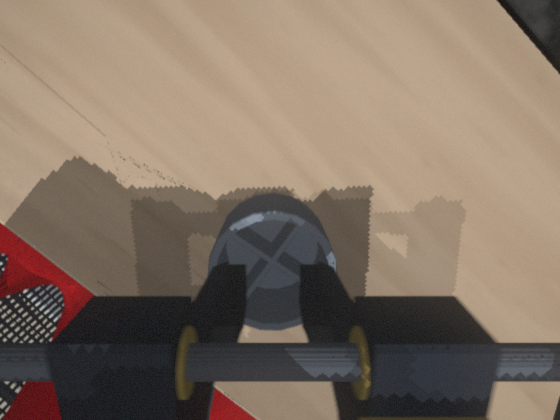

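```bash
python3 - <<'E'
from h import *
M=R.from_quat([0.659,0.284,-0.642,0.27]).as_matrix();p=np.array([.4548,-.2737,.0705])
for n,b in (("side",(230,90)),("scene",(270,110))):
    c=camera(n)
    for a in (0,-.019,-.037):
        for y in (-.035,.035): print(n,a,y,((proj(c,p+M@[a,y,0])-b)*4+2).round(0))
snap("side","s29.png",(200,190,330,310),5);snap("scene","sc29.png",(160,170,320,300),5)
o=arm.get_obs();M=R.from_quat(o["tool_rot"]).as_matrix();p=o["tcp_pos"]
for n,b in (("side",(200,190)),("scene",(160,170))):
    c=camera(n)
    for a in (0,-.019,-.037):
        for y in (-.015,.015): print(n,a,y,((proj(c,p+M@[a,y,0])-b)*5+2).round(0))
plan(None)
E
```

```text
side 0 -0.035 [341. 255.]
side 0 0.035 [296. 210.]
side -0.019 -0.035 [343. 239.]
side -0.019 0.035 [297. 194.]
side -0.037 -0.035 [344. 224.]
side -0.037 0.035 [298. 178.]
scene 0 -0.035 [306. 244.]
scene 0 0.035 [280. 197.]
scene -0.019 -0.035 [309. 221.]
scene -0.019 0.035 [283. 174.]
scene -0.037 -0.035 [311. 199.]
scene -0.037 0.035 [285. 153.]
side 0 -0.015 [324. 357.]
side 0 0.015 [300. 321.]
side -0.019 -0.015 [324. 339.]
side -0.019 0.015 [300. 303.]
side -0.037 -0.015 [325. 322.]
side -0.037 0.015 [301. 286.]
scene 0 -0.015 [353. 432.]
scene 0 0.015 [349. 393.]
scene -0.019 -0.015 [352. 403.]
scene -0.019 0.015 [349. 364.]
scene -0.037 -0.015 [352. 374.]
scene -0.037 0.015 [349. 336.]
t 28.3 p [0.5111 0.1796 0.0153] heading y -46.48 tilt [ 0.039  0.027 -0.999] open 0.002 F [ 0.4  0.3 -0. ] q [-0.46  0.87  0.08  2.   -0.29  0.23 -0.94]
```

View pics/sc29.png

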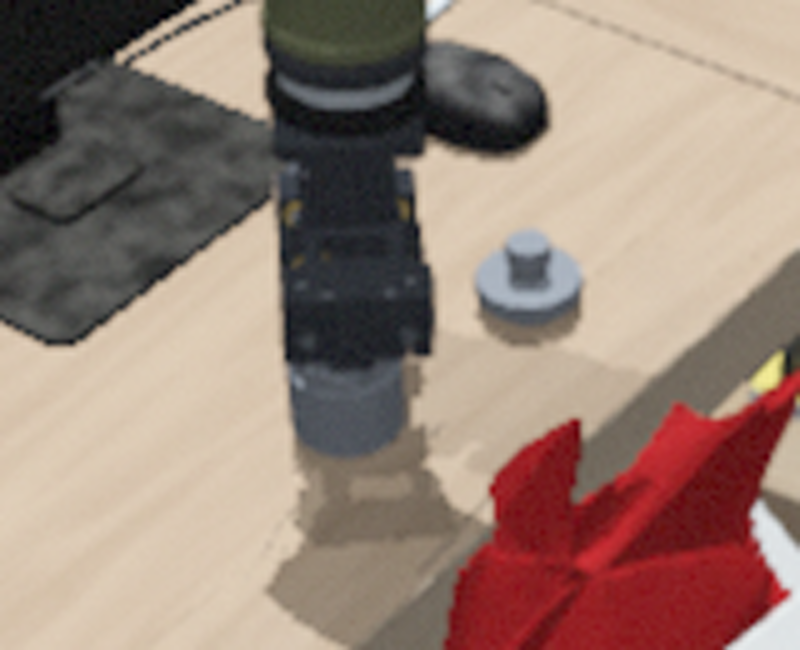

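View pics/s29.png

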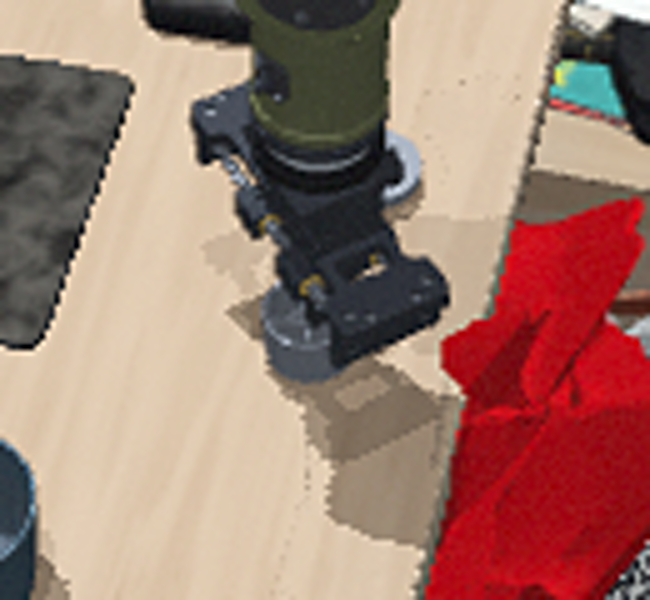

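{"fn": "carry_out", "kwargs": {
  "steps": [
    [[-0.01,0,-0.005],0],
    [[0,0,0],0],
    [[0,0,0],0],
    [[0,0,0],0],
    [[0,0,0],0],
    [[0,0,0],0],
    [[0,0,0],0],
    [[0,0,0],0]
  ],
  "claw": -1
}}

```text
time_s: 29.1
tcp_pos: [0.5129, 0.1814, 0.021]
tool_rot: [0.673, 0.266, -0.64, 0.258]
contact_force: [-0.4, -0.5, 1.0]
opening: 0.71
```

{"fn": "carry_out", "kwargs": {
  "steps": [
    [[0,0,0],0],
    [[0,0,0],0],
    [[0.01,0,0],0],
    [[0.012,0,0],0],
    [[0.01,0,0],0],
    [[0,0,0],0],
    [[0,0,0],0],
    [[0,0,0],0]
  ]
}}

```text
time_s: 29.9
tcp_pos: [0.5132, 0.1817, 0.0029]
tool_rot: [0.672, 0.266, -0.641, 0.258]
contact_force: [-0.4, 1.1, 0.4]
opening: 0.998
```

```bash
python3 - <<'E'
from h import *
snap("wrist","w30.png");snap("scene","sc30.png",(160,170,320,300),5)
plan(None)
E
```

```text
t 30.0 p [0.5133 0.1818 0.003 ] heading y -46.47 tilt [ 0.038  0.026 -0.999] open 1.001 F [-0.7 -0.4  0.4] q [-0.46  0.9   0.07  1.99 -0.3   0.22 -0.94]
```

View pics/w30.png

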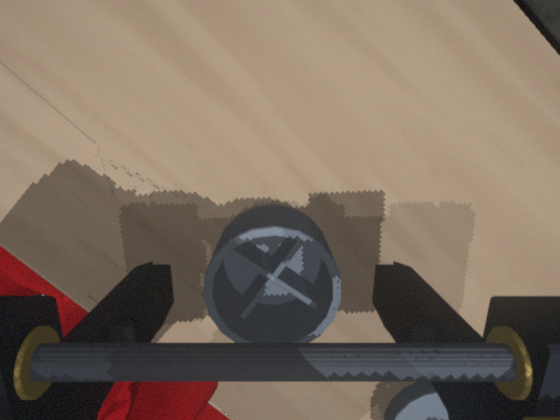

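View pics/sc30.png

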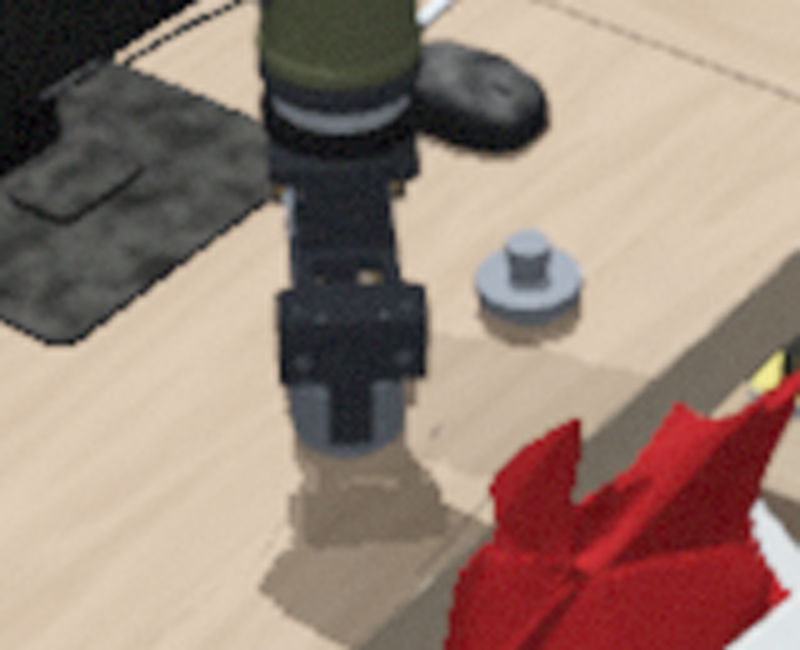

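{"fn": "carry_out", "kwargs": {
  "steps": [
    [[0.012,0,0],0],
    [[0.012,0,0],0],
    [[0.008,0,0],0],
    [[0,0,0],0],
    [[0,0,0],0],
    [[0,0,0],0],
    [[0,0,0],0],
    [[0,0,0],0]
  ]
}}

```text
time_s: 30.8
tcp_pos: [0.5142, 0.1823, -0.0142]
tool_rot: [0.673, 0.266, -0.64, 0.258]
contact_force: [-0.2, -1.1, 0.4]
opening: 1.001
```

```bash
python3 - <<'E'
from h import *
snap("wrist","w31.png");snap("scene","sc31.png",(160,170,320,300),5)
plan(None)
E
```

```text
t 30.9 p [ 0.5142  0.1823 -0.0142] heading y -46.47 tilt [ 0.038  0.027 -0.999] open 1.001 F [-0.5 -0.4 -0.8] q [-0.45  0.93  0.06  1.99 -0.3   0.18 -0.94]
```

View pics/sc31.png

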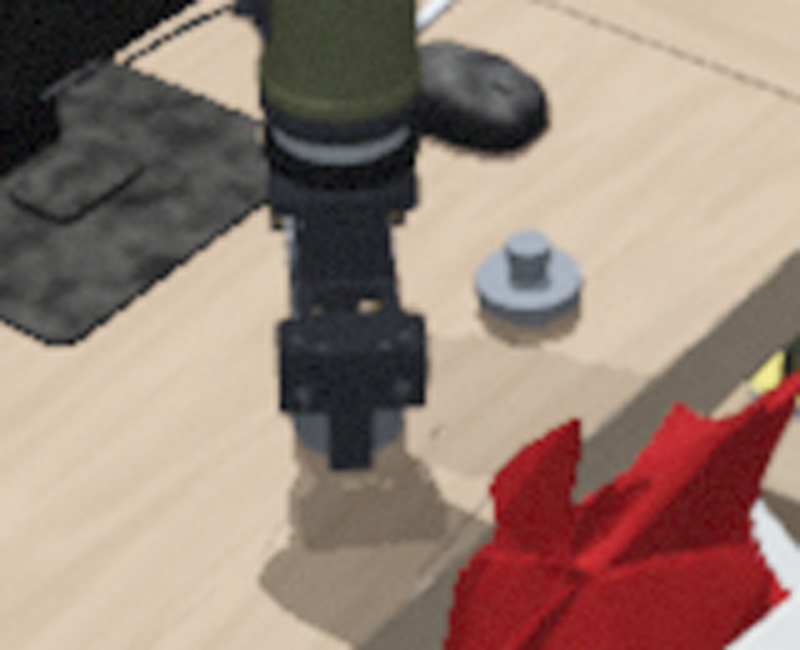

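View pics/w31.png

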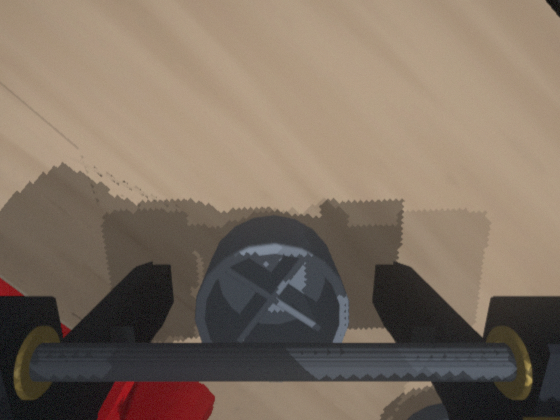

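{"fn": "carry_out", "kwargs": {
  "steps": [
    [[0,0,-0.006],0],
    [[0,0,-0.006],0],
    [[0,0,0],0],
    [[0,0,0],0],
    [[0,0,0],0],
    [[0,0,0],0],
    [[0,0,0],0],
    [[0,0,0],0]
  ]
}}

```text
time_s: 31.7
tcp_pos: [0.5191, 0.187, -0.0137]
tool_rot: [0.673, 0.266, -0.64, 0.258]
contact_force: [-0.1, 0.2, 0.2]
opening: 1.003
```

{"fn": "carry_out", "kwargs": {
  "steps": [
    [[0,0,0],0],
    [[0,0,0],0],
    [[0,0,0],0],
    [[0,0,0],0],
    [[0,0,0],0],
    [[0,0,0],0],
    [[0,0,0],0],
    [[0,0,0],0]
  ],
  "claw": 1
}}

```text
time_s: 32.5
tcp_pos: [0.519, 0.1869, -0.0137]
tool_rot: [0.673, 0.266, -0.64, 0.258]
contact_force: [0.1, 0.1, 0.3]
opening: 0.632
```

```bash
python3 - <<'E'
from h import *
snap("wrist","w32.png");snap("scene","sc32.png",(160,170,320,300),5)
plan(None)
E
```

```text
t 32.6 p [ 0.519   0.1868 -0.0137] heading y -46.48 tilt [ 0.039  0.027 -0.999] open 0.632 F [-0.5  0.   0.1] q [-0.46  0.93  0.06  1.97 -0.3   0.2  -0.94]
```

View pics/w32.png

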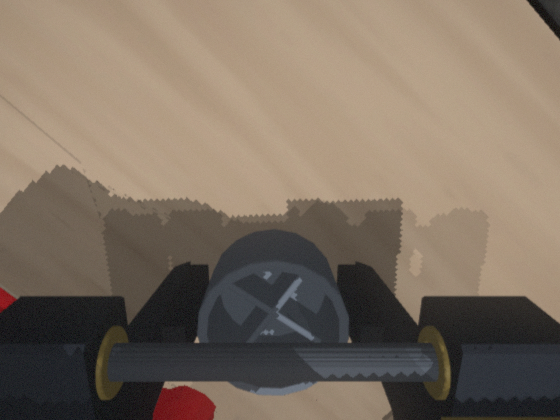

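{"fn": "carry_out", "kwargs": {
  "steps": [
    [[-0.04,0,0],0],
    [[-0.08,0,0],0],
    [[-0.09,0,0],0],
    [[-0.09,0,0],0],
    [[-0.07,0.03,0.04],0],
    [[-0.03,0.05,0.065],0],
    [[0,0.055,0.07],0],
    [[0,0.055,0.07],0]
  ]
}}

```text
time_s: 33.4
tcp_pos: [0.4886, 0.0323, 0.1875]
tool_rot: [0.671, 0.272, -0.638, 0.263]
contact_force: [0.7, -0.9, -1.0]
opening: 0.636
```

```bash
python3 - <<'E'
from h import *
plan((.455,-.275,.19),-45,n=8)
E
```

```text
t 33.4 p [0.4886 0.0323 0.1875] heading y -45.54 tilt [ 0.039  0.03  -0.999] open 0.636 F [ 0.7 -0.9 -1. ] q [-0.25  0.53  0.16  2.03 -0.2   0.56 -0.73]
d [-0.0336 -0.3073  0.0025] turn deg about x -0.54 = units -0.018
[[-0.0033, 0.0489, 0.0597], -0.0022]
[[-0.0033, 0.0489, 0.0598], -0.0022]
[[-0.0033, 0.0488, 0.0598], -0.0022]
[[-0.0033, 0.0487, 0.0599], -0.0022]
[[-0.0033, 0.0487, 0.0599], -0.0022]
[[-0.0033, 0.0486, 0.06], -0.0022]
[[-0.0033, 0.0485, 0.0601], -0.0022]
[[-0.0033, 0.0485, 0.0601], -0.0022]
```

{"fn": "carry_out", "kwargs": {
  "steps": [
    [[-0.003,0.054,0.066],0],
    [[-0.003,0.054,0.066],0],
    [[-0.003,0.054,0.066],0],
    [[-0.003,0.054,0.066],0],
    [[-0.003,0.054,0.066],0],
    [[-0.003,0.05,0.06],0],
    [[-0.003,0.03,0.035],0],
    [[0,0,0],0]
  ]
}}

```text
time_s: 34.2
tcp_pos: [0.4517, -0.26, 0.1884]
tool_rot: [0.671, 0.268, -0.64, 0.26]
contact_force: [-0.1, 1.2, -1.1]
opening: 0.631
```

```bash
python3 - <<'E'
from h import *
plan((.455,-.276,.16),-45,n=4)
c=snap("side","s33.png",(230,50,370,190),4);snap("scene","sc33.png",(270,70,410,210),4)
E
```

```text
t 34.2 p [ 0.4517 -0.26    0.1884] heading y -46.14 tilt [ 0.037  0.026 -0.999] open 0.631 F [-0.1  1.2 -1.1] q [ 0.4   0.57  0.1   1.92 -0.15  0.64 -0.2 ]
d [ 0.0033 -0.016  -0.0284] turn deg about x -1.14 = units -0.038
[[0.014, 0.0068, 0.005], -0.0095]
[[0.014, 0.0068, 0.005], -0.0095]
[[0.014, 0.0068, 0.0051], -0.0095]
[[0.014, 0.0067, 0.0051], -0.0095]
```

View pics/s33.png

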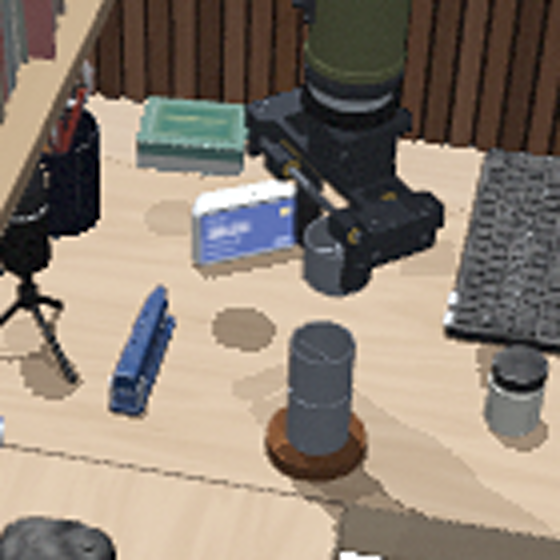

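View pics/sc33.png

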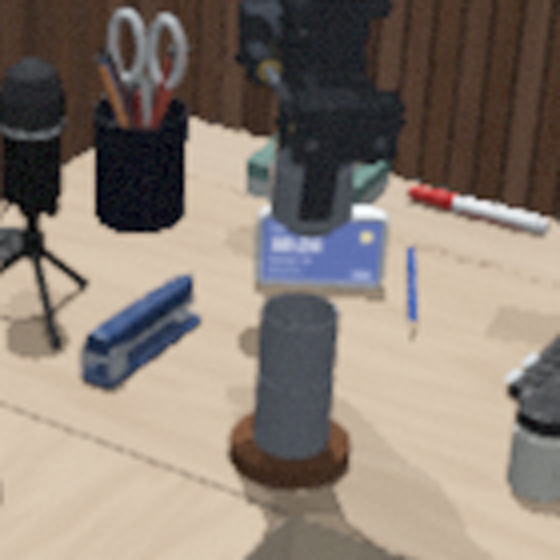

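```bash
cat >> h.py <<'E'
from scipy.optimize import fsolve
def cols(us,uc,z):
    """xy at height z from the column in side and the column in scene"""
    a=camera("side");b=camera("scene")
    return fsolve(lambda q:[proj(a,(q[0],q[1],z))[0]-us,proj(b,(q[0],q[1],z))[0]-uc],[.45,-.27])
E
python3 - <<'E'
from h import *
f=lambda u,x0:(u-2)/4+x0
print("tower top",cols(f(322,230),f(299,270),.128),"mid",cols(f(320,230),f(294.5,270),.05))
print("quart",cols(f(337,230),f(311.5,270),.225), arm.get_obs()["tcp_pos"])
E
```

```text
tower top [ 0.45431545 -0.27415017] mid [ 0.45186706 -0.27326383]
quart [ 0.44462527 -0.26235457] [ 0.45346737 -0.25396127  0.18844673]
```

```bash
python3 - <<'E'
from h import *
plan((.462,-.271,.155),None,n=4)
E
```

```text
t 34.6 p [ 0.4535 -0.254   0.1884] heading y -45.61 tilt [ 0.037  0.03  -0.999] open 0.629 F [ 0.   0.1 -0.8] q [ 0.39  0.56  0.09  1.92 -0.15  0.64 -0.2 ]
d [ 0.0085 -0.017  -0.0334] turn deg about x 0 = units 0.0
[[0.0166, 0.009, 0.0037], 0.0]
[[0.0166, 0.009, 0.0037], 0.0]
[[0.0166, 0.009, 0.0037], 0.0]
[[0.0166, 0.009, 0.0037], 0.0]
```

{"fn": "carry_out", "kwargs": {
  "steps": [
    [[0,0.009,0.004],0],
    [[0,0.009,0.004],0],
    [[0,0.009,0.004],0],
    [[0,0.008,0.003],0],
    [[0.02,0,0],0],
    [[0.02,0,0],0],
    [[0.02,0,0],0],
    [[0,0,0],0]
  ]
}}

```text
time_s: 35.4
tcp_pos: [0.4625, -0.2709, 0.1551]
tool_rot: [0.67, 0.273, -0.638, 0.263]
contact_force: [-0.2, -0.6, -1.3]
opening: 0.636
```

{"fn": "carry_out", "kwargs": {
  "steps": [
    [[0,0,0],0],
    [[0,0,0],0],
    [[0,0,0],0],
    [[0,0,0],0],
    [[0,0,0],0],
    [[0,0,0],0],
    [[0,0,0],0],
    [[0,0,0],0]
  ]
}}

```text
time_s: 36.2
tcp_pos: [0.4628, -0.2708, 0.1555]
tool_rot: [0.67, 0.273, -0.638, 0.263]
contact_force: [-0.7, 0.6, -2.2]
opening: 0.631
```

```bash
python3 - <<'E'
from h import *
plan(None)
c=snap("side","s34.png",(230,50,370,190),4);snap("scene","sc34.png",(270,70,410,210),4)
E
```

```text
t 36.2 p [ 0.4628 -0.2708  0.1555] heading y -45.45 tilt [ 0.037  0.03  -0.999] open 0.631 F [-0.7  0.6 -2.2] q [ 0.43  0.63  0.08  1.91 -0.16  0.59 -0.17]
```

View pics/s34.png

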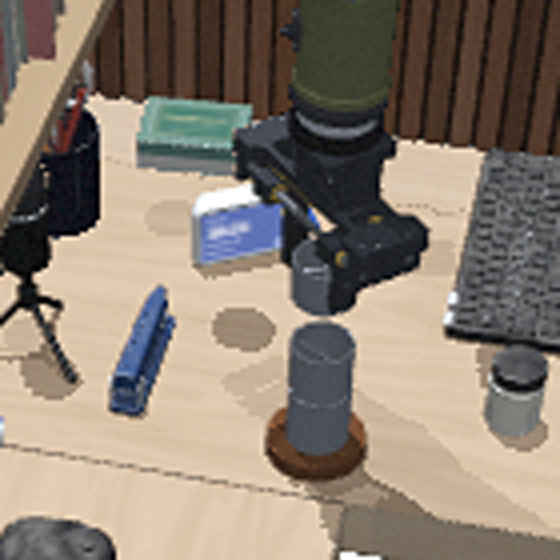

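View pics/sc34.png

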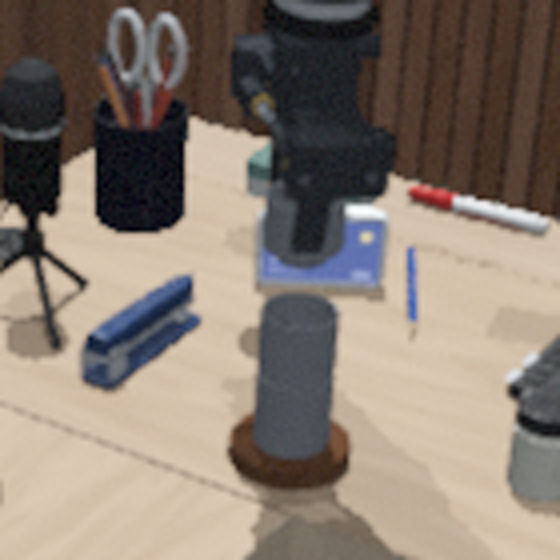

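```bash
python3 - <<'E'
from h import *
f=lambda u,x0:(u-2)/4+x0
print("tower top",cols(f(322,230),f(299,270),.128))
print("quart",cols(f(324.5,230),f(304,270),.19), arm.get_obs()["tcp_pos"])
a=camera("side");b=camera("scene")
for z in (.05,.128,.19): print(z,(proj(a,(.4545,-.276,z))-(230,50))*4+2,(proj(b,(.4545,-.276,z))-(270,70))*4+2)
E
```

```text
tower top [ 0.45431545 -0.27415017]
quart [ 0.45573441 -0.27568618] [ 0.46279472 -0.27074407  0.15545897]
0.05 [317.69670384 407.50445293] [293.31136051 402.2444685 ]
0.128 [322.19363422 341.91291914] [300.07603388 310.21208396]
0.19 [326.01369803 286.19405695] [305.73796149 233.18239304]
```

{"fn": "carry_out", "kwargs": {
  "steps": [
    [[0.01,0,0.002],0],
    [[0.015,0,0.001],0],
    [[0.015,0,0.001],0],
    [[0.015,0,0.001],0],
    [[0.013,0,0],0],
    [[0,0,0],0],
    [[0,0,0],0],
    [[0,0,0],0]
  ]
}}

```text
time_s: 37.4
tcp_pos: [0.4616, -0.2712, 0.1172]
tool_rot: [0.67, 0.274, -0.639, 0.262]
contact_force: [1.1, -0.2, -1.5]
opening: 0.634
```

```bash
python3 - <<'E'
from h import *
plan((.461,-.272,.1043),None,n=4)
c=snap("side","s35.png",(230,50,370,190),4);snap("scene","sc35.png",(270,70,410,210),4)
E
```

```text
t 37.4 p [ 0.4616 -0.2712  0.1172] heading y -45.45 tilt [ 0.035  0.032 -0.999] open 0.634 F [ 1.1 -0.2 -1.5] q [ 0.44  0.69  0.06  1.94 -0.17  0.5  -0.16]
d [-0.0006 -0.0008 -0.0129] turn deg about x 0 = units 0.0
[[0.0064, 0.0, 0.0008], 0.0]
[[0.0064, 0.0, 0.0008], 0.0]
[[0.0064, 0.0, 0.0008], 0.0]
[[0.0064, 0.0, 0.0008], 0.0]
```

View pics/s35.png

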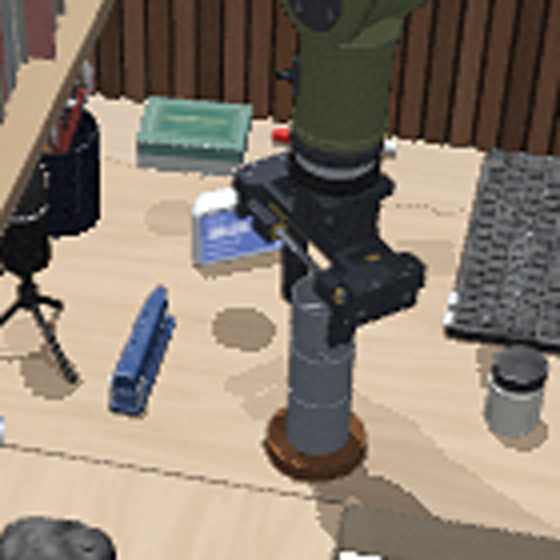

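View pics/sc35.png

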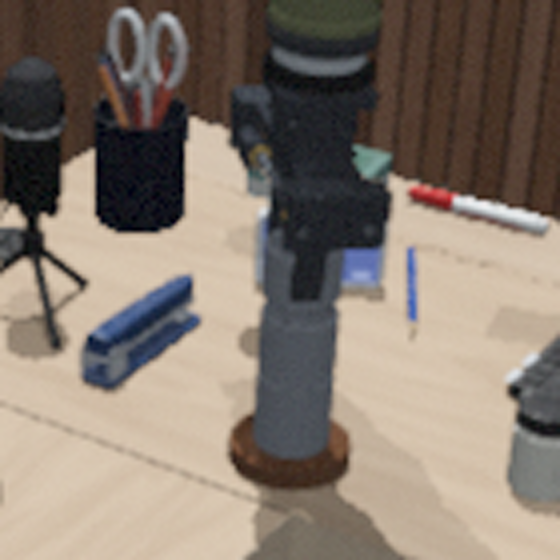

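Well aligned; lower the last 13 mm.

{"fn": "carry_out", "kwargs": {
  "steps": [
    [[0.006,0,0.001],0],
    [[0.008,0,0.001],0],
    [[0.008,0,0],0],
    [[0.006,0,0],0],
    [[0.002,0,0],0],
    [[0,0,0],0],
    [[0,0,0],0],
    [[0,0,0],0]
  ]
}}

```text
time_s: 38.3
tcp_pos: [0.4619, -0.271, 0.1041]
tool_rot: [0.671, 0.273, -0.638, 0.263]
contact_force: [-0.5, -0.2, 1.8]
opening: 0.63
```

```bash
python3 - <<'E'
from h import *
plan((.461,-.272,.1043),None,n=4)
c=snap("side","s36.png",(230,50,370,190),4);snap("scene","sc36.png",(270,70,410,210),4)
E
```

```text
t 38.3 p [ 0.4619 -0.271   0.1041] heading y -45.44 tilt [ 0.037  0.032 -0.999] open 0.63 F [-0.5 -0.2  1.8] q [ 0.44  0.71  0.05  1.95 -0.17  0.47 -0.15]
d [-0.0009 -0.001   0.0002] turn deg about x 0 = units 0.0
[[-0.0001, 0.0, 0.0007], 0.0]
[[-0.0001, 0.0, 0.0007], 0.0]
[[-0.0001, 0.0, 0.0007], 0.0]
[[-0.0001, 0.0, 0.0007], 0.0]
```

View pics/s36.png

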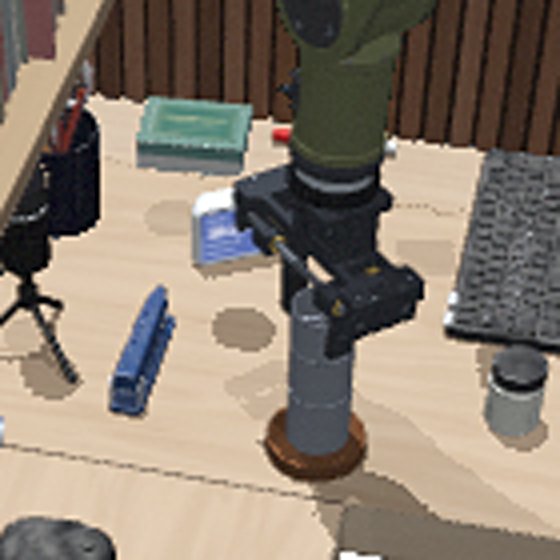

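View pics/sc36.png

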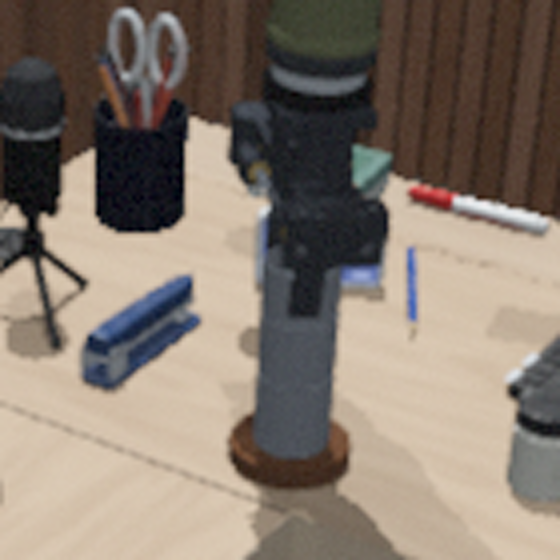

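{"fn": "carry_out", "kwargs": {
  "steps": [
    [[0,0,0],0],
    [[0,0,0],0],
    [[0,0,0],0],
    [[0,0,0],0],
    [[0,0,0],0],
    [[0,0,0],0],
    [[0,0,0],0],
    [[-0.02,0,0],0]
  ],
  "claw": -1
}}

```text
time_s: 39.2
tcp_pos: [0.4614, -0.2711, 0.1132]
tool_rot: [0.67, 0.274, -0.638, 0.262]
contact_force: [-0.2, -0.5, 0.1]
opening: 1.003
```

{"fn": "carry_out", "kwargs": {
  "steps": [
    [[-0.04,0,0],0],
    [[-0.07,0,0],0],
    [[-0.07,0,0],0],
    [[-0.05,-0.01,-0.01],0],
    [[-0.02,-0.05,-0.06],0],
    [[0,-0.06,-0.07],0],
    [[0,-0.06,-0.07],0],
    [[0,-0.05,-0.06],0]
  ]
}}

```text
time_s: 40.0
tcp_pos: [0.4737, -0.1024, 0.2563]
tool_rot: [0.674, 0.265, -0.638, 0.26]
contact_force: [0.2, 0.7, 0.7]
opening: 1.0
```

```bash
python3 - <<'E'
from h import *
plan((.505,.043,.15),-45,n=6)
c=snap("side","s37.png",(230,50,370,190),4);c=snap("scene","sc37.png",(270,70,410,210),4)
E
```

```text
t 40.0 p [ 0.4737 -0.1024  0.2563] heading y -46.38 tilt [ 0.045  0.026 -0.999] open 1.0 F [0.2 0.7 0.7] q [ 0.05  0.41  0.13  1.95 -0.13  0.74 -0.55]
d [ 0.0313  0.1454 -0.1063] turn deg about x -1.38 = units -0.046
[[0.0371, -0.0283, -0.0392], -0.0076]
[[0.0371, -0.0282, -0.0393], -0.0076]
[[0.0371, -0.028, -0.0394], -0.0076]
[[0.0371, -0.0278, -0.0395], -0.0076]
[[0.0371, -0.0277, -0.0396], -0.0076]
[[0.0371, -0.0275, -0.0397], -0.0076]
```

View pics/sc37.png

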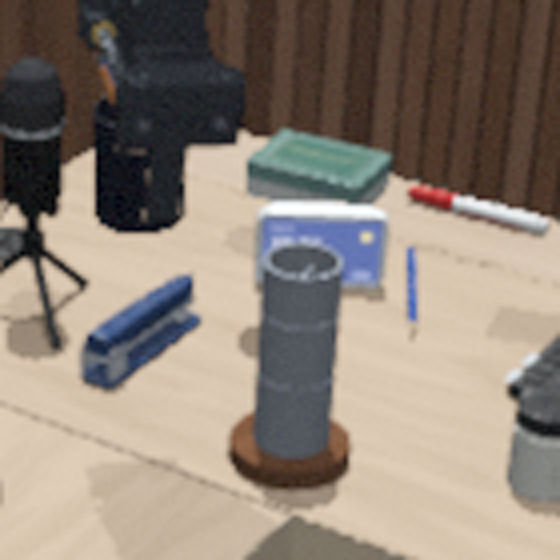

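View pics/s37.png

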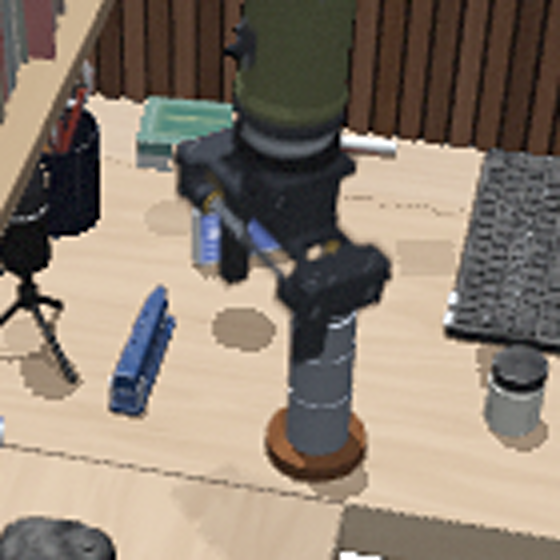

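{"fn": "carry_out", "kwargs": {
  "steps": [
    [[0,-0.035,-0.05],0],
    [[0,-0.035,-0.05],0],
    [[0,-0.035,-0.05],0],
    [[0,-0.035,-0.05],0],
    [[0,-0.025,-0.035],0],
    [[0.04,0,0],0],
    [[0.08,0,0],0],
    [[0.08,0,0],0]
  ]
}}

```text
time_s: 40.9
tcp_pos: [0.5143, 0.0463, 0.1693]
tool_rot: [0.681, 0.265, -0.63, 0.264]
contact_force: [-0.1, 0.4, -0.2]
opening: 1.002
```

{"fn": "carry_out", "kwargs": {
  "steps": [
    [[0.04,0,0],0],
    [[0,0,0],0],
    [[0,0,0],0],
    [[0,0,0],0],
    [[0,0,0],0],
    [[0,0,0],0],
    [[0,0,0],0],
    [[0,0,0],0]
  ]
}}

```text
time_s: 41.7
tcp_pos: [0.5165, 0.0432, 0.1509]
tool_rot: [0.681, 0.263, -0.63, 0.263]
contact_force: [0.1, -0.6, 0.3]
opening: 1.001
```

```bash
python3 - <<'E'
from h import *
plan((.507,.047,.05),None,n=6)
snap("wrist","w38.png")
E
```

```text
t 41.7 p [0.5165 0.0432 0.1509] heading y -46.35 tilt [ 0.068  0.026 -0.997] open 1.001 F [ 0.1 -0.6  0.3] q [-0.22  0.6   0.09  2.02 -0.15  0.46 -0.82]
d [-0.0095  0.0038 -0.1009] turn deg about x 0 = units 0.0
[[0.0334, -0.0041, 0.0037], 0.0]
[[0.0334, -0.0041, 0.0037], 0.0]
[[0.0334, -0.0041, 0.0037], 0.0]
[[0.0334, -0.0041, 0.0037], 0.0]
[[0.0334, -0.0041, 0.0037], 0.0]
[[0.0334, -0.0041, 0.0037], 0.0]
```

View pics/w38.png

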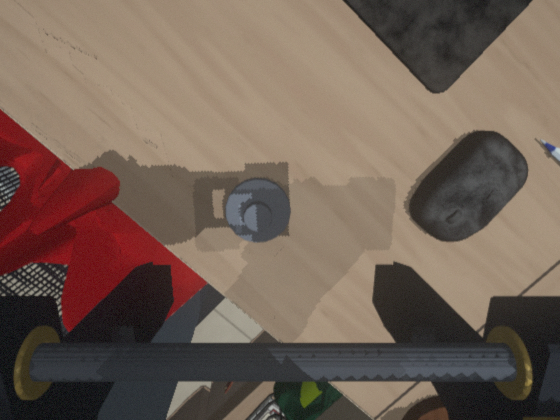

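{"fn": "carry_out", "kwargs": {
  "steps": [
    [[-0.1,0,0],0],
    [[-0.1,0,0],0],
    [[-0.1,0,0],0],
    [[0,0,0],0],
    [[0,0,0],0],
    [[0,0,0],0],
    [[0,0,0],0],
    [[0,0,0],0]
  ]
}}

```text
time_s: 42.55
tcp_pos: [0.5039, 0.0395, 0.3005]
tool_rot: [0.678, 0.264, -0.634, 0.263]
contact_force: [0.4, 0.0, -0.3]
opening: 1.002
```

```bash
python3 - <<'E'
from h import *
plan((.507,.047,.1),None,n=6)
E
```

```text
t 42.55 p [0.5039 0.0395 0.3005] heading y -46.27 tilt [ 0.058  0.025 -0.998] open 1.002 F [ 0.4  0.  -0.3] q [-0.27  0.38  0.16  1.85 -0.1   0.86 -0.86]
d [ 0.0031  0.0075 -0.2005] turn deg about x 0 = units 0.0
[[0.0668, -0.0026, 0.0014], 0.0]
[[0.0668, -0.0026, 0.0014], 0.0]
[[0.0668, -0.0026, 0.0014], 0.0]
[[0.0668, -0.0026, 0.0014], 0.0]
[[0.0668, -0.0026, 0.0014], 0.0]
[[0.0668, -0.0026, 0.0014], 0.0]
```

{"fn": "carry_out", "kwargs": {
  "steps": [
    [[0.02,-0.003,0.001],0],
    [[0.04,-0.003,0.001],0],
    [[0.04,-0.003,0.001],0],
    [[0.04,-0.003,0.001],0],
    [[0.04,-0.003,0.001],0],
    [[0.04,0,0],0],
    [[0.04,0,0],0],
    [[0.03,0,0],0]
  ]
}}

```text
time_s: 43.35
tcp_pos: [0.5008, 0.047, 0.1425]
tool_rot: [0.675, 0.265, -0.637, 0.262]
contact_force: [-0.9, -0.2, 0.6]
opening: 1.001
```

{"fn": "carry_out", "kwargs": {
  "steps": [
    [[0.03,0,0],0],
    [[0.03,0,0],0],
    [[0.02,0,0],0],
    [[0.02,0,0],0],
    [[0.01,0,0],0],
    [[0,0,0],0],
    [[0,0,0],0],
    [[0,0,0],0]
  ]
}}

```text
time_s: 44.15
tcp_pos: [0.4986, 0.048, 0.0788]
tool_rot: [0.671, 0.266, -0.641, 0.262]
contact_force: [0.2, -0.7, 0.4]
opening: 0.999
```

```bash
python3 - <<'E'
from h import *
plan((.507,.047,.05),None,n=6)
snap("wrist","w39.png")
E
```

```text
t 44.15 p [0.4986 0.048  0.0788] heading y -46.2 tilt [ 0.038  0.021 -0.999] open 0.999 F [ 0.2 -0.7  0.4] q [-0.21  0.73  0.05  2.09 -0.18  0.29 -0.81]
d [ 0.0084 -0.001  -0.0288] turn deg about x 0 = units 0.0
[[0.0097, 0.0021, -0.0014], 0.0]
[[0.0097, 0.0021, -0.0014], 0.0]
[[0.0097, 0.0021, -0.0014], 0.0]
[[0.0097, 0.0021, -0.0014], 0.0]
[[0.0097, 0.0021, -0.0014], 0.0]
[[0.0097, 0.0021, -0.0014], 0.0]
```

View pics/w39.png

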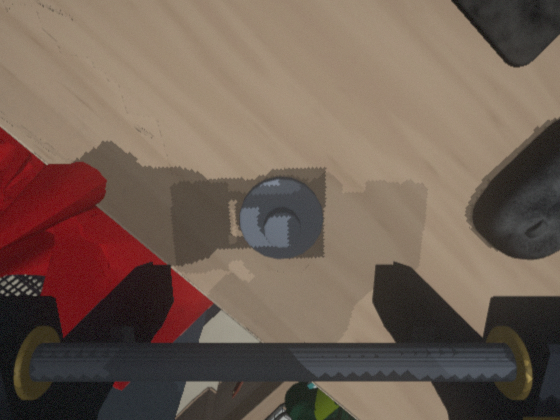

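```bash
python3 - <<'E'
from h import *
w=snap("wrist","w40.png",(220,150,350,270),5)
off((284,230),.044,w)
E
```

```text
pt [0.5042 0.0427 0.044 ] tool [0.035  0.0072 0.0012]
```

View pics/w40.png

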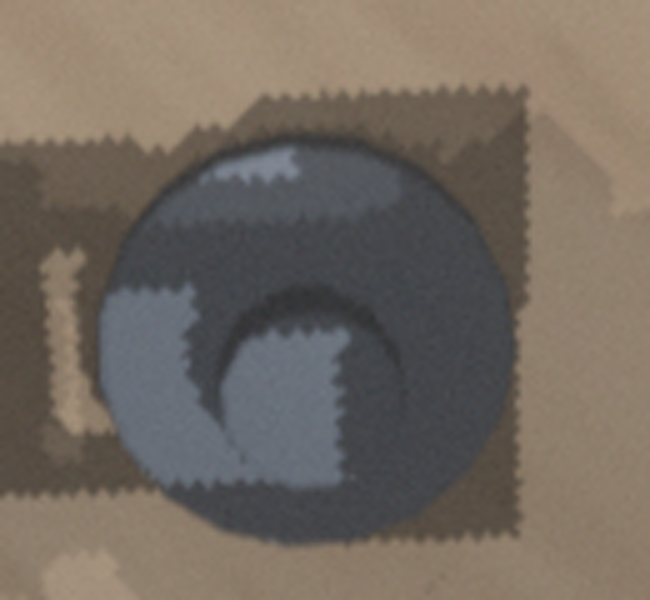

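{"fn": "carry_out", "kwargs": {
  "steps": [
    [[0,0.007,0.002],0],
    [[0,0.006,0],0],
    [[0.02,0,0],0],
    [[0.03,0,0],0],
    [[0.03,0,0],0],
    [[0.03,0,0],0],
    [[0.02,0,0],0],
    [[0.01,0,0],0]
  ]
}}

```text
time_s: 45.05
tcp_pos: [0.5081, 0.0433, 0.0059]
tool_rot: [0.673, 0.265, -0.639, 0.262]
contact_force: [0.6, -0.9, 0.2]
opening: 1.0
```

```bash
python3 - <<'E'
from h import *
plan((.507,.047,-.009),None,n=6)
snap("wrist","w41.png")
E
```

```text
t 45.05 p [0.5081 0.0433 0.0059] heading y -46.28 tilt [ 0.043  0.022 -0.999] open 1.0 F [ 0.6 -0.9  0.2] q [-0.17  0.87  0.01  2.09 -0.18  0.13 -0.79]
d [-0.0011  0.0037 -0.0149] turn deg about x 0 = units 0.0
[[0.005, -0.0012, -0.0004], 0.0]
[[0.005, -0.0012, -0.0004], 0.0]
[[0.005, -0.0012, -0.0004], 0.0]
[[0.005, -0.0012, -0.0004], 0.0]
[[0.005, -0.0012, -0.0004], 0.0]
[[0.005, -0.0012, -0.0004], 0.0]
```

View pics/w41.png

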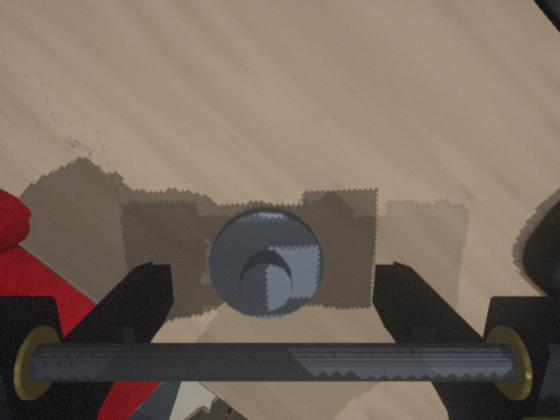

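```bash
python3 - <<'E'
from h import *
w=snap("wrist","w42.png",(190,190,350,330),4)
off((266,279),.044,w)
E
```

```text
pt [0.5065 0.0466 0.044 ] tool [-0.0377 -0.0029 -0.0029]
```

View pics/w42.png

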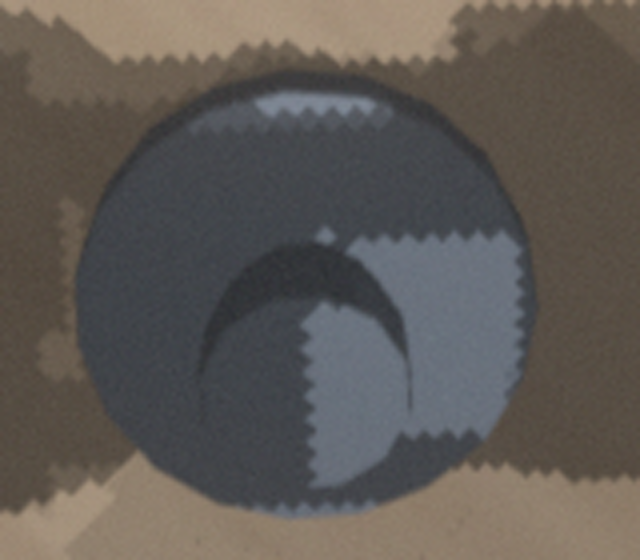

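{"fn": "carry_out", "kwargs": {
  "steps": [
    [[0.004,-0.005,0],0],
    [[0.01,0,0],0],
    [[0.01,0,0],0],
    [[0.006,0,0],0],
    [[0,0,0],0],
    [[0,0,0],0],
    [[0,0,0],0],
    [[0,0,0],0]
  ]
}}

```text
time_s: 45.95
tcp_pos: [0.5082, 0.0458, -0.0083]
tool_rot: [0.674, 0.265, -0.638, 0.262]
contact_force: [-0.2, 0.4, 0.4]
opening: 0.997
```

```bash
python3 - <<'E'
from h import *
plan(None)
snap("scene","sc43.png",(210,170,330,270),5);snap("wrist","w43.png",(160,190,390,350),3)
E
```

```text
t 45.95 p [ 0.5082  0.0458 -0.0083] heading y -46.28 tilt [ 0.046  0.022 -0.999] open 0.997 F [-0.2  0.4  0.4] q [-0.17  0.9   0.    2.1  -0.19  0.09 -0.79]
```

View pics/sc43.png

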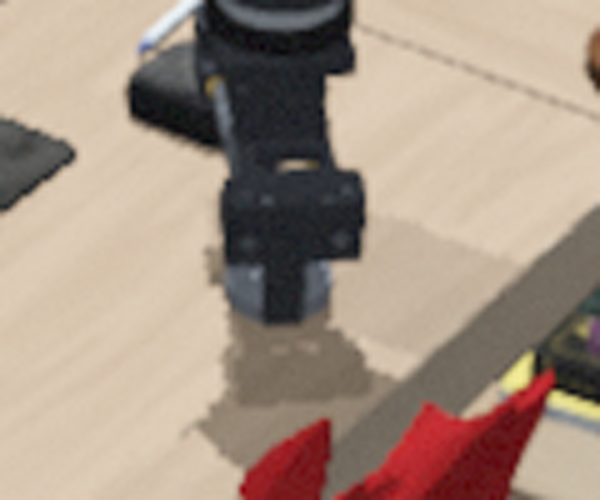

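View pics/w43.png

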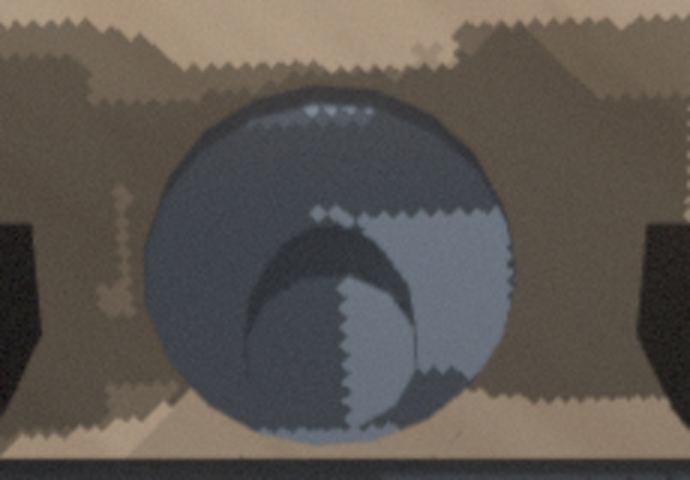

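{"fn": "carry_out", "kwargs": {
  "steps": [
    [[0,0,0],0],
    [[0,0,0],0],
    [[0,0,0],0],
    [[0,0,0],0],
    [[0,0,0],0],
    [[0,0,0],0],
    [[0,0,0],0],
    [[0,0,0],0]
  ],
  "claw": 1
}}

```text
time_s: 46.85
tcp_pos: [0.5082, 0.0458, -0.0081]
tool_rot: [0.674, 0.265, -0.638, 0.262]
contact_force: [-0.6, -0.5, 0.1]
opening: 0.292
```

{"fn": "carry_out", "kwargs": {
  "steps": [
    [[0,0,0],0],
    [[0,0,0],0],
    [[0,0,0],0],
    [[0,0,0],0],
    [[-0.01,0,0],0],
    [[-0.02,0,0],0],
    [[-0.03,0,0],0],
    [[0,0,0],0]
  ]
}}

```text
time_s: 47.65
tcp_pos: [0.5064, 0.045, 0.0238]
tool_rot: [0.674, 0.265, -0.638, 0.262]
contact_force: [-0.4, 0.9, -0.6]
opening: 0.264
```

```bash
python3 - <<'E'
from h import *
plan(None)
snap("scene","sc44.png",(210,170,330,270),5);snap("wrist","w44.png",(160,190,390,350),3)
E
```

```text
t 47.65 p [0.5064 0.045  0.0238] heading y -46.28 tilt [ 0.046  0.022 -0.999] open 0.264 F [-0.4  0.9 -0.6] q [-0.18  0.84  0.02  2.1  -0.18  0.16 -0.79]
```

View pics/sc44.png

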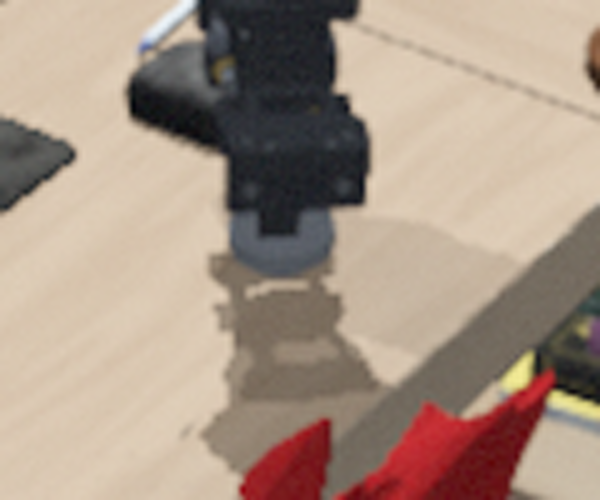

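View pics/w44.png

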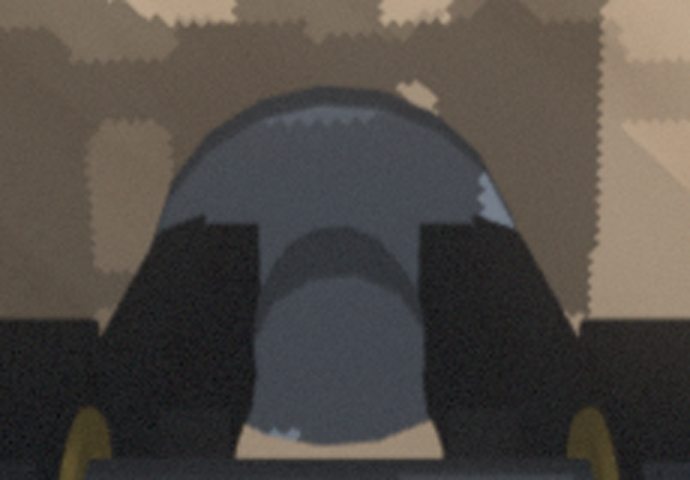

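{"fn": "carry_out", "kwargs": {
  "steps": [
    [[-0.04,0,0],0],
    [[-0.08,0,0],0],
    [[-0.09,0,0],0],
    [[-0.09,0,0],0],
    [[-0.07,0.01,0.01],0],
    [[-0.04,0.04,0.045],0],
    [[0,0.055,0.065],0],
    [[0,0.055,0.065],0]
  ]
}}

```text
time_s: 48.55
tcp_pos: [0.4858, -0.0768, 0.2287]
tool_rot: [0.67, 0.272, -0.638, 0.266]
contact_force: [0.2, -1.0, -0.1]
opening: 0.259
```

```bash
python3 - <<'E'
from h import *
plan((.459,-.272,.21),-45,n=6)
E
```

```text
t 48.55 p [ 0.4858 -0.0768  0.2287] heading y -45.31 tilt [ 0.039  0.025 -0.999] open 0.259 F [ 0.2 -1.  -0.1] q [ 0.01  0.46  0.11  1.97 -0.13  0.68 -0.58]
d [-0.0268 -0.1952 -0.0187] turn deg about x -0.31 = units -0.01
[[0.0042, 0.0399, 0.0524], -0.0017]
[[0.0042, 0.0399, 0.0524], -0.0017]
[[0.0042, 0.0398, 0.0524], -0.0017]
[[0.0042, 0.0398, 0.0525], -0.0017]
[[0.0042, 0.0397, 0.0525], -0.0017]
[[0.0042, 0.0397, 0.0525], -0.0017]
```

{"fn": "carry_out", "kwargs": {
  "steps": [
    [[0,0.05,0.065],0],
    [[0,0.05,0.065],0],
    [[0,0.045,0.06],0],
    [[0,0.04,0.055],0],
    [[0,0.025,0.03],0],
    [[0,0.01,0.01],0],
    [[0,0,0],0],
    [[0,0,0],0]
  ]
}}

```text
time_s: 49.35
tcp_pos: [0.4561, -0.2667, 0.2192]
tool_rot: [0.669, 0.27, -0.641, 0.262]
contact_force: [1.1, 1.1, -1.6]
opening: 0.259
```

```bash
python3 - <<'E'
from h import *
plan((.459,-.272,.19),None,n=4)
c=snap("side","s45.png",(230,30,370,170),4);c=snap("scene","sc45.png",(270,50,410,190),4)
E
```

```text
t 49.35 p [ 0.4561 -0.2667  0.2192] heading y -45.81 tilt [ 0.033  0.026 -0.999] open 0.259 F [ 1.1  1.1 -1.6] q [ 0.41  0.53  0.09  1.86 -0.12  0.74 -0.22]
d [ 0.0029 -0.0053 -0.0292] turn deg about x 0 = units 0.0
[[0.0146, 0.0029, 0.0014], 0.0]
[[0.0146, 0.0029, 0.0014], 0.0]
[[0.0146, 0.0029, 0.0014], 0.0]
[[0.0146, 0.0029, 0.0014], 0.0]
```

View pics/s45.png

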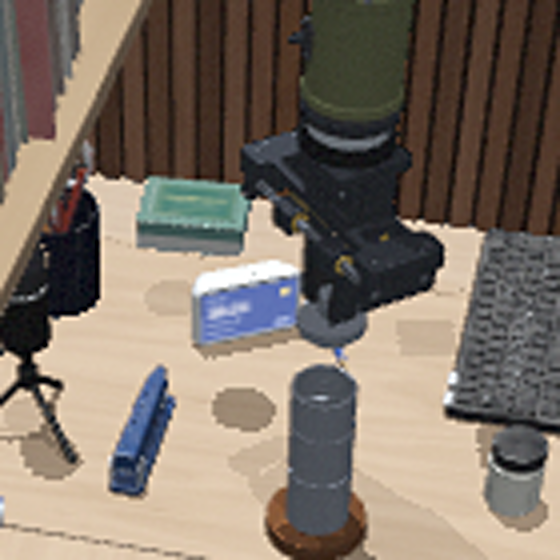

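View pics/sc45.png

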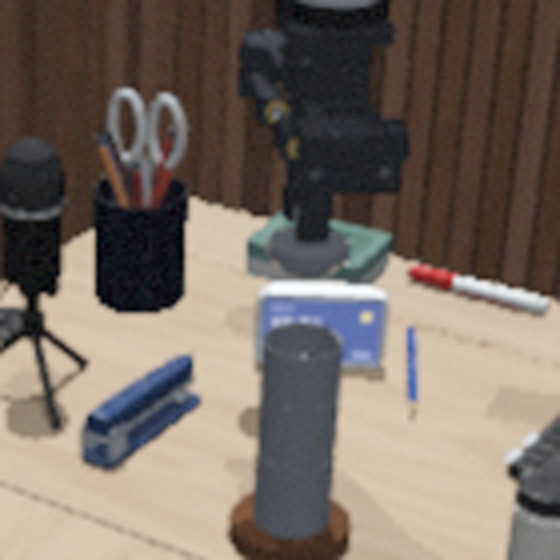

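```bash
python3 - <<'E'
from h import *
f=lambda u,x0:(u-2)/4+x0
print("lid",cols(f(333,230),f(307.5,270),.243),"top",cols(f(323.5,230),f(302,270),.168), arm.get_obs()["tcp_pos"])
E
```

```text
lid [ 0.44889737 -0.26184703] top [ 0.45527404 -0.27493278] [ 0.45642018 -0.26704593  0.21975416]
```

{"fn": "carry_out", "kwargs": {
  "steps": [
    [[0,0.007,0.002],0],
    [[0,0.007,0.002],0],
    [[0,0.006,0.002],0],
    [[0.015,0,0],0],
    [[0.02,0,0],0],
    [[0.02,0,0],0],
    [[0.01,0,0],0],
    [[0,0,0],0]
  ]
}}

```text
time_s: 50.45
tcp_pos: [0.4628, -0.2751, 0.1837]
tool_rot: [0.669, 0.271, -0.641, 0.263]
contact_force: [0.2, 0.6, -0.5]
opening: 0.262
```

{"fn": "carry_out", "kwargs": {
  "steps": [
    [[0,0,0],0],
    [[0,0,0],0],
    [[0,0,0],0],
    [[0,0,0],0],
    [[0,0,0],0],
    [[0,0,0],0],
    [[0,0,0],0],
    [[0,0,0],0]
  ]
}}

```text
time_s: 51.25
tcp_pos: [0.4634, -0.2754, 0.1846]
tool_rot: [0.669, 0.27, -0.64, 0.263]
contact_force: [0.8, 0.3, -0.6]
opening: 0.262
```

```bash
python3 - <<'E'
from h import *
plan((.461,-.276,.18),None,n=4)
c=snap("side","s46.png",(250,80,370,180),5);c=snap("scene","sc46.png",(290,80,410,180),5)
E
```

```text
t 51.25 p [ 0.4634 -0.2754  0.1846] heading y -45.7 tilt [ 0.035  0.025 -0.999] open 0.262 F [ 0.8  0.3 -0.6] q [ 0.43  0.59  0.08  1.87 -0.13  0.67 -0.2 ]
d [-0.0024 -0.0006 -0.0046] turn deg about x 0 = units 0.0
[[0.0022, -0.0007, 0.0012], 0.0]
[[0.0022, -0.0007, 0.0012], 0.0]
[[0.0022, -0.0007, 0.0012], 0.0]
[[0.0022, -0.0007, 0.0012], 0.0]
```

View pics/s46.png

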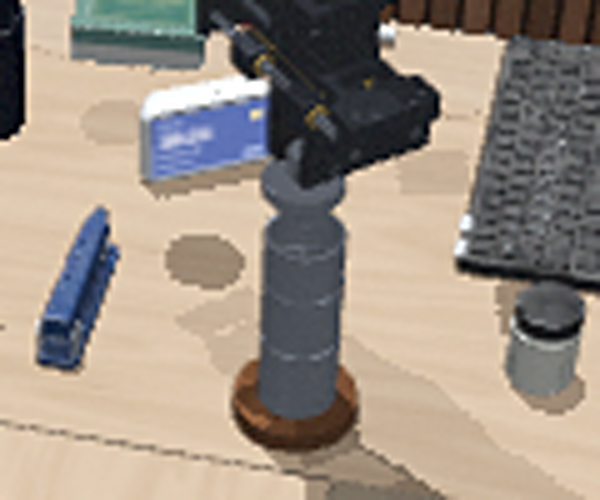

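View pics/sc46.png

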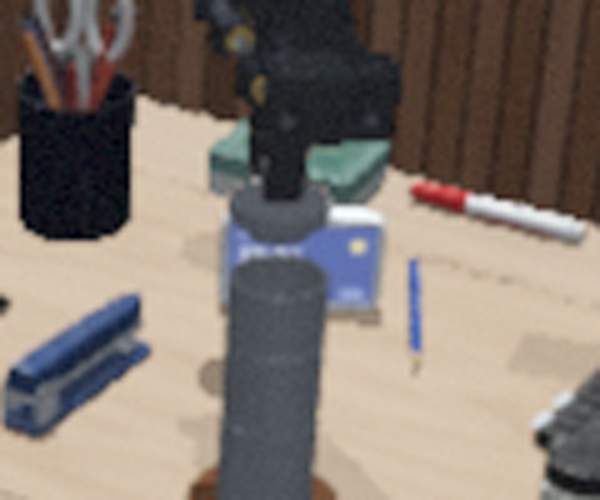

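{"fn": "carry_out", "kwargs": {
  "steps": [
    [[0.004,-0.002,0.004],0],
    [[0.01,-0.001,0.003],0],
    [[0.01,0,0],0],
    [[0,0,0],0],
    [[0,0,0],0],
    [[0,0,0],0],
    [[0,0,0],0],
    [[0,0,0],0]
  ]
}}

```text
time_s: 52.15
tcp_pos: [0.4597, -0.2765, 0.1709]
tool_rot: [0.669, 0.27, -0.64, 0.263]
contact_force: [0.5, 0.4, -0.2]
opening: 0.262
```

```bash
python3 - <<'E'
from h import *
plan(None)
c=snap("side","s47.png",(250,80,370,180),5);c=snap("scene","sc47.png",(290,80,410,180),5)
E
```

```text
t 52.15 p [ 0.4597 -0.2765  0.1709] heading y -45.71 tilt [ 0.034  0.025 -0.999] open 0.262 F [ 0.5  0.4 -0.2] q [ 0.44  0.61  0.07  1.89 -0.13  0.63 -0.19]
```

View pics/s47.png

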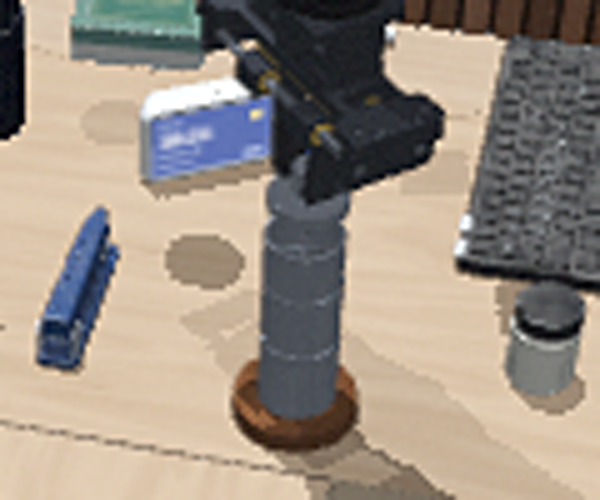

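View pics/sc47.png

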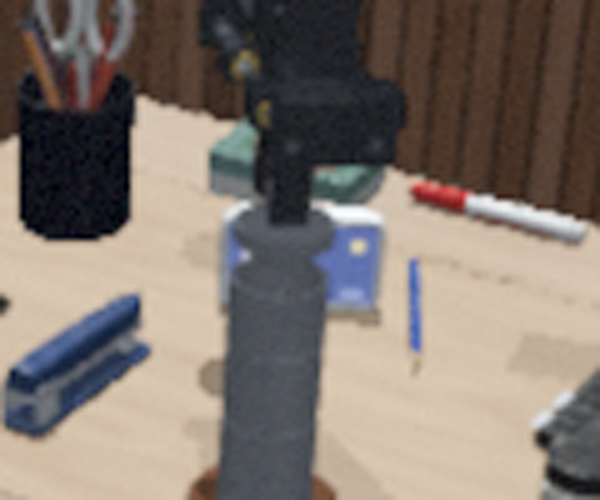

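{"fn": "carry_out", "kwargs": {
  "steps": [
    [[0.008,0,0],0],
    [[0.01,0,0],0],
    [[0.01,0,0],0],
    [[0.01,0,0],0],
    [[0.006,0,0],0],
    [[0,0,0],0],
    [[0,0,0],0],
    [[0,0,0],0]
  ]
}}

```text
time_s: 53.05
tcp_pos: [0.4621, -0.2764, 0.1494]
tool_rot: [0.67, 0.269, -0.639, 0.264]
contact_force: [-0.6, 0.4, 2.7]
opening: 0.261
```

```bash
python3 - <<'E'
from h import *
plan(None)
c=snap("side","s48.png",(250,80,370,180),5);c=snap("scene","sc48.png",(290,80,410,180),5)
E
```

```text
t 53.05 p [ 0.4621 -0.2764  0.1494] heading y -45.71 tilt [ 0.038  0.024 -0.999] open 0.261 F [-0.6  0.4  2.7] q [ 0.44  0.64  0.06  1.91 -0.14  0.57 -0.19]
```

View pics/s48.png

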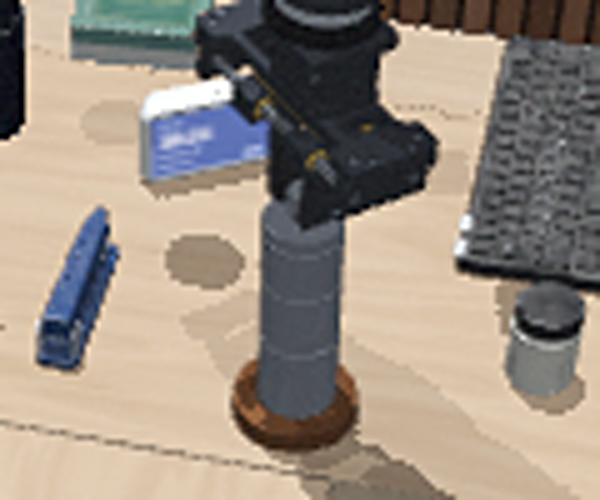

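View pics/sc48.png

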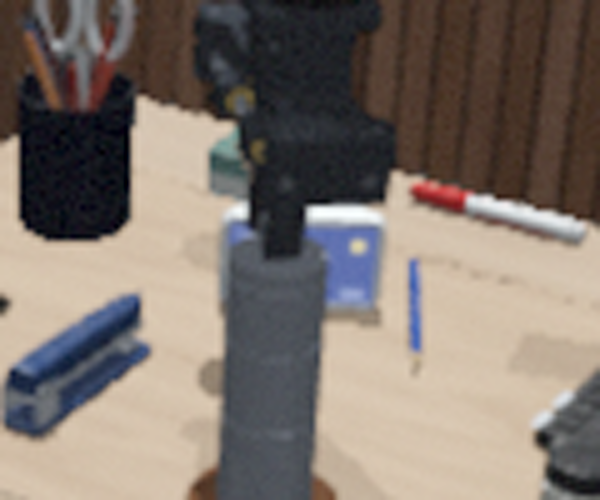

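Seated, with light upward force. Release and rise clear.

{"fn": "carry_out", "kwargs": {
  "steps": [
    [[0,0,0],0],
    [[0,0,0],0],
    [[0,0,0],0],
    [[0,0,0],0],
    [[0,0,0],0],
    [[0,0,0],0],
    [[-0.01,0,0],0],
    [[-0.03,0,0],0]
  ],
  "claw": -1
}}

```text
time_s: 53.95
tcp_pos: [0.4605, -0.2764, 0.1677]
tool_rot: [0.669, 0.27, -0.64, 0.263]
contact_force: [0.1, -0.3, -0.6]
opening: 0.964
```

{"fn": "carry_out", "kwargs": {
  "steps": [
    [[-0.05,0,0],0],
    [[-0.06,0,0],0],
    [[-0.06,0,0],0],
    [[-0.03,-0.03,-0.04],0],
    [[0,-0.04,-0.05],0],
    [[0,-0.04,-0.05],0],
    [[0,-0.04,-0.05],0],
    [[0,-0.03,-0.04],0]
  ]
}}

```text
time_s: 54.75
tcp_pos: [0.4775, -0.136, 0.2813]
tool_rot: [0.673, 0.264, -0.64, 0.262]
contact_force: [0.7, 0.3, 0.2]
opening: 1.0
```

{"fn": "carry_out", "kwargs": {
  "steps": [
    [[0,-0.03,-0.04],0],
    [[0,-0.03,-0.04],0],
    [[0,-0.03,-0.04],0],
    [[0,-0.01,-0.02],0],
    [[0,0,0],0],
    [[0,0,0],0],
    [[0,0,0],0],
    [[0,0,0],0]
  ]
}}

```text
time_s: 55.55
tcp_pos: [0.4938, -0.048, 0.2862]
tool_rot: [0.673, 0.264, -0.639, 0.263]
contact_force: [-0.2, 0.4, -0.5]
opening: 0.999
```

```bash
python3 - <<'E'
from h import *
plan(None)
c=snap("side","s49.png",(170,80,390,340),2.2);c=snap("scene","sc49.png",(110,60,430,310),2.3)
from m2 import *
E
```

```text
t 55.55 p [ 0.4938 -0.048   0.2862] heading y -46.24 tilt [ 0.045  0.019 -0.999] open 0.999 F [-0.2  0.4 -0.5] q [-0.05  0.39  0.11  1.88 -0.08  0.84 -0.71]
```

View pics/s49.png

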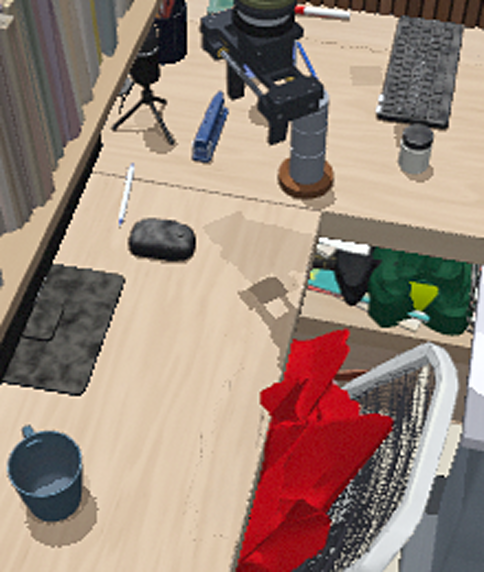

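View pics/sc49.png

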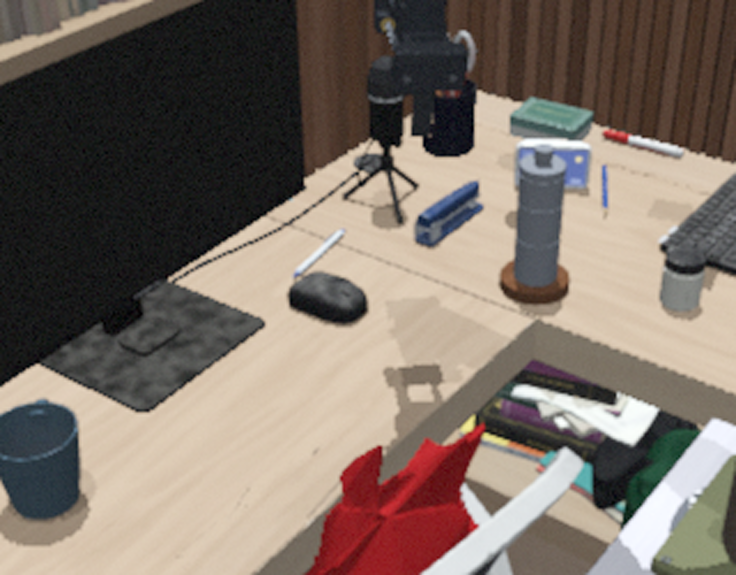

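```bash
python3 - <<'E'
from h import *
c=snap("scene","sc50.png",(310,110,380,200),6.5)
for z in (.018,.078,.128,.168,.180,.202): print(z,((proj(c,(.4545,-.276,z))-(310,110))*6.5+3).round(0))
E
```

```text
0.018 [212. 452.]
0.078 [220. 341.]
0.128 [227. 244.]
0.168 [233. 164.]
0.18 [235. 139.]
0.202 [238.  94.]
```

View pics/sc50.png

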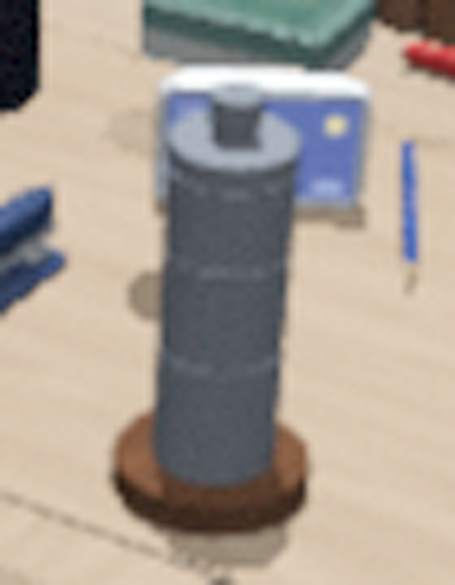

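```bash
python3 -c "
from plant import arm
print(arm.job_done())"
```

```text
the job is handed in; nothing more can be done
None
```

The tower is together on the dark wooden base: plain cup, halved cup, quartered cup, then the lid. I handed the job in at about 56 s, with the arm well clear.

**Last checks:**
- In the last scene view the joints are closed and the tower is straight.
- The knob top is at pixel (237, 96) in the enlarged crop. The calibration puts a fully seated stack (0.202 m) at (238, 94).
- The force at each seating was under 3 N.
- The mug, mouse, stapler and jar look unmoved in the side and scene views. I judged this by eye and did not measure it.

**What failed or disagreed:**
- **Fingertips:** the pictures showed the real fingertips about 37 mm short of the reported TCP. The first two closes on the quartered cup failed because of this. The first close tipped the cup briefly, but it stood up again; the second closed just above its rim. I then went lower and gripped it properly.
- **Cameras:** the wrist camera and the fixed cameras disagreed by about 4–8 mm sideways, so I centred each placing with the fixed cameras.
- **Tool tilt:** the tool drifted off vertical during the moves, by up to about 4°. It was about 2.5° when I placed the lid, and the parts still seated flat.

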